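# Five-turn calibration of pulse pick-ups on the crank fixture

### The arm

A 6-joint arm with a two-finger parallel gripper is mounted at the origin on the work surface; the furniture and walls round the work are solid. World frame = base frame: x ahead of the robot, y to its left, z up, the work surface at z = 0. Lengths are in m, angles in rad, forces in N, time in s.
With the tool pointing down it reaches from about 0.35 to 0.725 m from the base axis. Payload 4.3 kg.
Tool frame: the origin (TCP) lies between the finger pads; the fingertips stand 11 mm ahead of it and the grasp point (between the pads) lies 8 mm behind it; z points along the fingers, x is the direction in which the jaws open and shut, and the axes are right-handed (so a half turn about z gives the same grasp; the last joint's range is limited). The gripper opens to 85 mm and grips with 20 to 120 N. Pads are 22 mm wide; open, the fingers measure 114 mm over their backs; the gripper's body (76 mm by 85 mm) begins 54 mm behind the grasp point. The pads swing forward as they close: fully open they stand 13 mm farther back than shut.
Start: joints at [-1.274, 0.377, 0.081, 1.274, 0, 1.46], TCP at [0.228, -0.528, 0.242] pointing down, gripper open.
Joint ranges: [-2.72, 2.72], [-0.84, 1.66], [-1.02, 1.22], [-1.77, 2.12], [-1.37, 1.28], [-3.14, 3.14]. Speed limits (rad/s): [2.57, 2.57, 3.14, 3.14, 3.14, 3.14].

### API

Orientations are given as a unit quaternion [w, x, y, z].
In Python, from plant import r gives the robot as it stands.
- The arm moves only by the tool arm_command, never from a script. Its arguments are lists of equal length, an entry for each row: "linear": the shift along the tool's x, y, z in m, a list of three; "spin": the turn about the tool's z in degrees; "hand": the gripper's target within -1 to 1 (shut at 1, half-way at 0, fully open at -1). A call has exactly 5 rows; each row shifts and turns the commanded pose from where the row before left it, along the tool's axes as they then stand; what a row does not reach is not made up. A row lasts 1/12 s, in which the tool goes at most 41.7 mm and 7.16 degrees, less where a joint would pass 70% of its speed; a pose out of reach is approached as far as the arm can. A call is refused whole if a number of a shift passes 0.0417 or a number of a turn 7.16, either way. A call with a gripper value outside its range is refused whole. The fingers move at their own pace and stop on an object; "newtons" is the grip in N (left out, the last holds). Time passes only in rows, so rows that do not move let the fingers close, or fill a call up. It gives the time, the measured TCP pose, the force and the opening at its end, in the units of the state.
- r.sense(): the state, without advancing time (a new reading comes with each control period).
- r.grab_frame(name): name is "scene" or "side" or "wrist"; returns the picture (384x512x3 uint8, blue, green, red); there is no depth.
- r.camera_info(name): a dict with "K" (3x3 intrinsics, pixels), "cam_to_world" (4x4, takes a point from camera to world coordinates). Camera axes: x right, y up, looking along -z (the intrinsics and any distortion apply to the point x, -y, -z); pixel columns grow to the right and rows downward; lengths in m; the calibration is good to about 2 mm. A picture is of the moment at which its call begins: read the wrist's pose just before it. camera_info takes no time and is no camera call; for the wrist camera it gives the pose at the moment of the call.
- r.hand_in(): hands the job in, once; it reports no verdict.
Trained networks look in the newest picture that a camera, given by its name, has taken for a name from the list of things; names that differ only in an ending like _2 or _b are one class to them, and where a whole thing is asked for, a point or a joint stands for the part that bears it (a point fixed in the world has none). Each returns a list of dicts, best first, with "score" (0 to 1); they miss things now and then, are a little off and sometimes report something else, mostly with a low value. They report only what shows in the picture. A call takes as long as a camera call.
- r.search_frame(camera, query): "bbox" ([centre column, centre row, width, height] as shares, 0 to 1, of the picture: columns of its width, rows of its height, round what is visible of it).
- r.tip_of(camera, query): "xy" ([column, row] as shares, 0 to 1, of the picture: columns of its width, rows of its height: a listed point, or the origin of a listed thing).
The state is a dict: "clock": time; "joint_pos": joint angles; "joint_velocities": joint speeds; "joint_efforts": joint torques, N m; "position": TCP position; "ee_rot": TCP orientation; "wrist_force": force on the tool from outside, world axes, zero at the start; "wrist_torque": the same for the moment, N m; "width": finger opening in m.
Only numpy, scipy, OpenCV 4.12 (cv2) and the standard library are available. Lean on these libraries where they do the work, as an engineer would, in place of code of your own. Each camera call takes 0.05 s, during which the arm holds its last target. There are 200 camera calls.

### The job

Calibrate the pulse pick-up modules that lie in the covered tray (two or three of them). Take the cover off the tray and set it aside, seat every module flat and square in a nest of the crank fixture, nose to the wheel, and with all of them seated turn the crank exactly five full turns clockwise seen from above, so that it ends over the index mark where it started; there is no counter, and it must not be turned further or backwards, because each pass of the wheel is recorded as a pulse. Then put the modules back upright into the cells of the tray and put the cover back on, fully down; leave the other things on the bench where they are.

Things in the scene. Friction and masses are not known exactly. Their poses are not given: they have to be found in the camera images.
- fixture: calibration fixture fixed to the bench: round grey plate, 240 mm diameter, 14 mm thick. Origin: centre of its underside, on the spindle axis, z up; +x points to the index mark, a small block at the plate's rear edge (24 mm high, 83 to 109 mm out). In the middle a steel wheel (108 mm diameter, top at 30 mm) that turns with the crank (hub top at 51 mm)
- nest_left: left (+y) nest of the fixture: pocket with 12 mm high, 6 mm thick aluminium walls (rear, sides, two 45 degree corners), open at the nose; takes a module one way round, 2 mm play on every side, the upper 6 mm bevelled 4 mm wider as lead-in. Origin: centre of the pocket floor, 14 mm above the bench, 80 mm from the spindle; x to the spindle, z up: a seated module has the same origin and axes
- nest_front: front (-x) nest of the fixture: pocket with 12 mm high, 6 mm thick aluminium walls (rear, sides, two 45 degree corners), open at the nose; takes a module one way round, 2 mm play on every side, the upper 6 mm bevelled 4 mm wider as lead-in. Origin: centre of the pocket floor, 14 mm above the bench, 80 mm from the spindle; x to the spindle, z up: a seated module has the same origin and axes
- nest_right: right (-y) nest of the fixture: pocket with 12 mm high, 6 mm thick aluminium walls (rear, sides, two 45 degree corners), open at the nose; takes a module one way round, 2 mm play on every side, the upper 6 mm bevelled 4 mm wider as lead-in. Origin: centre of the pocket floor, 14 mm above the bench, 80 mm from the spindle; x to the spindle, z up: a seated module has the same origin and axes
- crank (a joint): turn of the crank, rad: 0 with the handle over the index mark (fixture +x), growing clockwise seen from above, counting on over full turns (one turn = 6.283); no stops. It starts within 0.12 rad of 0, turns with a steady friction of about 0.12 N m and stays where it is left
- crank_grip (a point): on the axis of the upright black crank handle, at gripping height: 96 mm above the bench, 50 mm from the spindle axis. The handle is a freely spinning round knob, 28 mm diameter there, from 46 to 112 mm above the bench, on a 16 mm wide arm 34 to 42 mm above the bench
- spindle (a point): point on the spindle axis, 96 mm above the bench
- tray: white tray fixed to the bench: flange plate 192 (x) x 106 (y) x 6 mm thick; rim outside 170 x 84 mm, wall 4 mm, top at 20 mm; two dividers 8 mm high at x = -27 and +27 mm make three cells, centred at x = -54, 0, +54 mm, each 51 (x) x 76 mm (y) inside, floor at 6 mm. Modules lie in them with their x along the tray's x. Origin: centre of the underside, z up
- cover: loose white cover of the tray, an open-bottomed box 184 (x) x 98 (y) x 56 mm high, walls 3 mm, 140 g; goes over the tray's rim with 4 mm play on each side and stands on its flange, 6 mm above the bench. Origin: centre of its lower edge plane, z up. It starts on the tray, at its x, y and yaw. The bench between robot and fixture is free for setting it down
- cover_handle (a point): middle of the black grip bar on top of the cover, near one end: bar 11 mm along the cover's x, 68 mm along its y, 14 mm high, at the cover's x = -50, y = 0, 88 mm above its lower edge; 25 mm free height under the bar
- module_a: black pick-up module (90 g), all alike; pose always None if absent. Body 44 (x) x 66 (y) x 18 mm high; the two corners at its +x end (nose) cut off 14 mm at 45 degrees. Grip the grey block on top by its y faces: 24 (x) x 30 (y) mm, from 18 to 44 mm above the underside, centred at x = -2 mm. Origin: centre of the underside, midway between rear and nose faces; z up
- module_b: black pick-up module (90 g), all alike; pose always None if absent. Body 44 (x) x 66 (y) x 18 mm high; the two corners at its +x end (nose) cut off 14 mm at 45 degrees. Grip the grey block on top by its y faces: 24 (x) x 30 (y) mm, from 18 to 44 mm above the underside, centred at x = -2 mm. Origin: centre of the underside, midway between rear and nose faces; z up
- module_c: black pick-up module (90 g), all alike; pose always None if absent. Body 44 (x) x 66 (y) x 18 mm high; the two corners at its +x end (nose) cut off 14 mm at 45 degrees. Grip the grey block on top by its y faces: 24 (x) x 30 (y) mm, from 18 to 44 mm above the underside, centred at x = -2 mm. Origin: centre of the underside, midway between rear and nose faces; z up
- screwdriver: bystander: red screwdriver lying on the bench, 29 x 221 x 26 mm; leave it where it is
- cutters: bystander: black side cutters lying on the bench, 60 x 120 x 12 mm; leave them where they are
- reel: bystander: solder reel, 62 mm diameter, 32 mm high, standing on the bench at the right; leave it where it is

How it is judged:
By the outcome, as a careful person would: the job done as asked, in the order asked, and still so for the second after the job is handed in, with the robot touching nothing.
Of module_a, module_b, module_c only 2 to 3 are there at a start; the rules pass over those that are not, and their reading is None.
At some moment in a run one of module_a, module_b, module_c, cover may be knocked a few centimetres aside while the robot is not near it.
Once in a run the grip may slacken for a moment while it holds something.
It also fails if it takes over 210 s, if anything falls off the work surface, if the arm or the gripper's body presses on something with over 40 N, if the wrist force passes 120 N, or if a joint passes its speed limit or range.

## Working session

There is one attempt and no reset: what is moved stays moved. The work goes in short steps, Python scripts to look and compute and a tool call to move; the robot and the scene stay as the last step left them, time stands still between calls to the robot, and variables do not carry over. Pictures are saved under pics/ and viewed, about 12 in all and at most 16, crops included, and the job is handed in when it is done.

Besides the shell and the picture viewer there is one more tool, called after ">>>" by a JSON object that holds its "api" and its "payload". arm_command: Moves the arm, as the interface text tells. Its arguments: {"type":"object","properties":{"linear":{"type":"array"},"spin":{"type":"array"},"hand":{"type":"array"},"newtons":{"type":"number"}},"required":["linear","spin","hand"]}

```bash
ls; mkdir -p pics
cat > h.py <<'E'
import numpy as np, cv2
from plant import r
from scipy.spatial.transform import Rotation as R
def pix2ray(cam,u,v,info=None):
    i=info or r.camera_info(cam); K=np.array(i["K"]); T=np.array(i["cam_to_world"])
    d=np.array([(u-K[0,2])/K[0,0], -(v-K[1,2])/K[1,1], -1.0])
    return T[:3,3], T[:3,:3]@d
def at_z(cam,u,v,z,info=None):
    o,d=pix2ray(cam,u,v,info); return o+d*(z-o[2])/d[2]
def proj(cam,p,info=None):
    i=info or r.camera_info(cam); K=np.array(i["K"]); T=np.array(i["cam_to_world"])
    c=T[:3,:3].T@(np.asarray(p,float)-T[:3,3]); return np.array([K[0,2]+K[0,0]*c[0]/-c[2], K[1,2]-K[1,1]*c[1]/-c[2]])
E
python3 - <<'E'
from h import *
s=r.sense(); print({k:np.round(v,3) for k,v in s.items()})
for c in ["scene","side","wrist"]:
    f=r.grab_frame(c); cv2.imwrite(f"pics/{c}0.png",f); i=r.camera_info(c); print(c,i.keys(),np.round(i["K"],1).tolist(),np.round(i["cam_to_world"],3).tolist())
a=cv2.imread("pics/scene0.png");b=cv2.imread("pics/side0.png")
cv2.imwrite("pics/both0.png",cv2.resize(np.vstack([a,b]),None,fx=.78,fy=.78) )
for c in ["scene","side"]:
    for q in ["fixture","tray","cover","cover_handle","crank_grip","spindle","nest_left","nest_front","nest_right"]:
        print(c,q,[(np.round(x["xy"],3).tolist(),round(x["score"],2)) for x in r.tip_of(c,q)][:2])
E
```

```text
pics
{'clock': np.float64(0.0), 'joint_pos': array([-1.274,  0.378,  0.08 ,  1.274,  0.   ,  1.46 ]), 'joint_velocities': array([ 0.001,  0.002,  0.001,  0.   , -0.   ,  0.001]), 'joint_efforts': array([ 1.0000e-03, -4.6360e+01,  2.6988e+01,  2.1000e-02, -0.0000e+00,
       -0.0000e+00]), 'position': array([ 0.227, -0.527,  0.241]), 'ee_rot': array([-0.001,  0.835, -0.55 , -0.001]), 'wrist_force': array([0.265, 0.614, 0.578]), 'wrist_torque': array([0.006, 0.004, 0.002]), 'width': np.float64(0.085)}
scene dict_keys(['K', 'cam_to_world']) [[490.4, 0.0, 250.8], [0.0, 490.4, 193.9], [0.0, 0.0, 1.0]] [[0.56, 0.383, -0.735, -0.484], [-0.828, 0.286, -0.481, -0.559], [0.026, 0.878, 0.478, 0.739], [0.0, 0.0, 0.0, 1.0]]
side dict_keys(['K', 'cam_to_world']) [[455.4, 0.0, 256.3], [0.0, 455.4, 191.4], [0.0, 0.0, 1.0]] [[-0.809, 0.389, -0.442, -0.019], [-0.588, -0.511, 0.627, 0.864], [0.018, 0.766, 0.642, 0.884], [0.0, 0.0, 0.0, 1.0]]
wrist dict_keys(['K', 'cam_to_world']) [[334.0, 0.0, 255.9], [0.0, 334.0, 197.9], [0.0, 0.0, 1.0]] [[0.397, 0.883, 0.251, 0.291], [-0.918, 0.382, 0.107, -0.501], [-0.001, -0.273, 0.962, 0.372], [0.0, 0.0, 0.0, 1.0]]
scene fixture [([0.623, 0.574], 0.68)]
scene tray [([0.348, 0.555], 0.16)]
scene cover [([0.345, 0.55], 0.49)]
scene cover_handle []
scene crank_grip [([0.625, 0.577], 0.73), ([0.65, 0.479], 0.53)]
scene spindle [([0.636, 0.504], 0.59)]
scene nest_left [([0.585, 0.549], 0.62)]
scene nest_front [([0.604, 0.602], 0.87)]
scene nest_right [([0.683, 0.601], 0.84)]
side fixture [([0.502, 0.456], 0.95)]
side tray []
side cover [([0.491, 0.716], 0.81)]
side cover_handle [([0.529, 0.66], 0.61)]
side crank_grip [([0.482, 0.374], 0.58)]
side spindle [([0.507, 0.387], 0.91)]
side nest_left [([0.477, 0.483], 0.75)]
side nest_front [([0.548, 0.47], 0.62)]
side nest_right [([0.526, 0.412], 0.72)]
```

View pics/scene0.png

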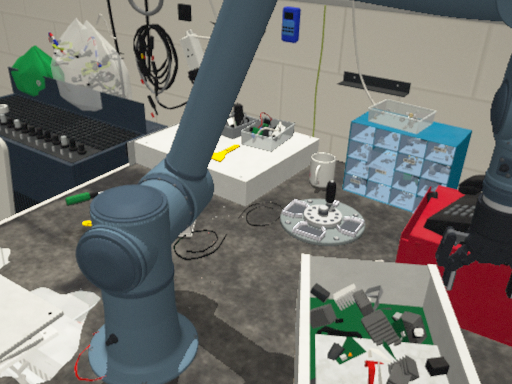

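View pics/side0.png

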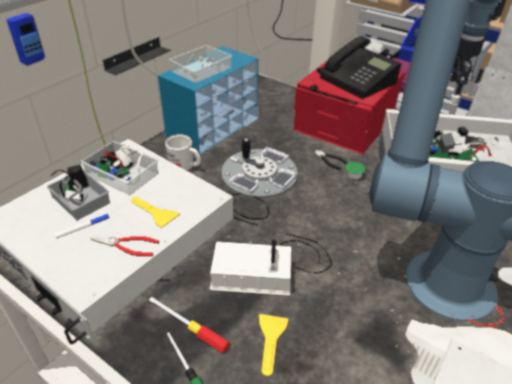

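Run:
```python
from h import *
W=np.array([512,384])
def S(c,xy,z): return np.round(at_z(c,xy[0]*512,xy[1]*384,z),3)
for c,d in {"scene":[("fix",(.623,.574),0),("crank",(.65,.479),.096),("spindle",(.636,.504),.096),("nl",(.585,.549),.014),("nf",(.604,.602),.014),("nr",(.683,.601),.014)],
 "side":[("fix",(.502,.456),0),("cover",(.491,.716),.006),("handle",(.529,.66),.094),("crank",(.482,.374),.096),("spindle",(.507,.387),.096),("nl",(.477,.483),.014),("nf",(.548,.47),.014),("nr",(.526,.412),.014)]}.items():
  for n,xy,z in d: print(c,n,S(c,xy,z))
f=cv2.imread("pics/side0.png")
cv2.imwrite("pics/c1.png",np.vstack([cv2.resize(f[130:215,205:315],None,fx=5,fy=5,interpolation=2)[:300*2][:, :],])[:425])
a=cv2.resize(f[225:310,195:345],(750,425),interpolation=cv2.INTER_CUBIC); cv2.imwrite("pics/c2.png",a)
# cover top z=.062 corners in side image by approx; print
for p in [(214,244),(292,248),(290,284+8),(211,290)]: print(p,np.round(at_z("side",*p,.062),3),np.round(at_z("side",*p,.006),3))
```

```text
scene fix [ 0.638 -0.062  0.   ]
scene crank [ 0.696 -0.067  0.096]
scene spindle [ 0.631 -0.076  0.096]
scene nl [ 0.631 -0.001  0.014]
scene nf [ 0.55  -0.076  0.014]
scene nr [ 0.618 -0.165  0.014]
side fix [ 0.634 -0.066  0.   ]
side cover [0.406 0.273 0.006]
side handle [0.365 0.253 0.094]
side crank [ 0.681 -0.074  0.096]
side spindle [ 0.634 -0.076  0.096]
side nl [0.625 0.014 0.014]
side nf [ 0.551 -0.073  0.014]
side nr [ 0.645 -0.148  0.014]
(214, 244) [0.51  0.287 0.062] [0.547 0.248 0.006]
(292, 248) [0.349 0.183 0.062] [0.374 0.136 0.006]
(290, 292) [0.281 0.298 0.062] [0.301 0.259 0.006]
(211, 290) [0.425 0.399 0.062] [0.456 0.367 0.006]
```

View pics/c2.png

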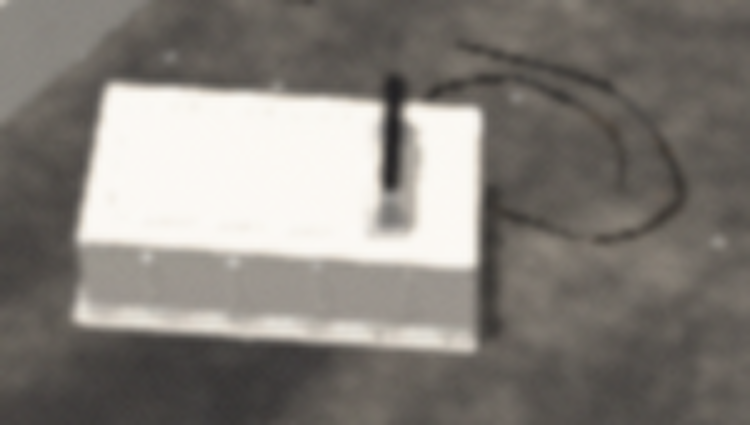

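```bash
cat >> h.py <<'E'
from scipy.optimize import least_squares
def fit(cam,pts,pix,x0,info=None,z=0.0):
    """fit x,y,yaw of a body standing at z from local pts and pixels"""
    i=info or r.camera_info(cam); pts=np.array(pts,float)
    f=lambda p:np.concatenate([proj(cam,np.array([p[0]+np.cos(p[2])*a-np.sin(p[2])*b,p[1]+np.sin(p[2])*a+np.cos(p[2])*b,z+c]),i)-q for (a,b,c),q in zip(pts,pix)])
    s=least_squares(f,x0); return s.x, np.abs(s.fun).max()
E
python3 - <<'E'
from h import *
print(fit("side",[(.092,-.049,.056),(-.092,-.049,.056),(-.092,.049,.056),(.092,.049,.056)],[(216,241.4),(291.4,246),(289.8,278.2),(211,273.2)],[.4,.27,.4],z=.006))
print(fit("side",[(.092,-.049,.056),(-.092,-.049,.056),(-.092,.049,.056),(.092,.049,.056),(-.092,.049,0),(.092,.049,0)],[(216,241.4),(291.4,246),(289.8,278.2),(211,273.2),(289.8,294.5),(210,289.5)],[.4,.27,.4],z=.006))
s=r.sense(); q=s["ee_rot"]; print(R.from_quat(np.r_[q[1:],q[0]]).as_matrix().round(3))
i=r.camera_info("wrist"); T=np.array(i["cam_to_world"]); M=R.from_quat(np.r_[q[1:],q[0]]).as_matrix()
print("cam in tool",(M.T@(T[:3,3]-s["position"])).round(4),(M.T@T[:3,:3]).round(3))
E
```

```text
(array([0.40620231, 0.27093285, 0.5606339 ]), np.float64(0.6633357648305491))
(array([0.40540618, 0.27252246, 0.56134419]), np.float64(1.6276872335435257))
[[ 0.396 -0.918  0.   ]
 [-0.918 -0.396 -0.   ]
 [ 0.     0.    -1.   ]]
cam in tool [ 0.0003 -0.0694 -0.1304] [[ 1.    -0.001 -0.001]
 [-0.001 -0.962 -0.273]
 [-0.     0.273 -0.962]]
```

```bash
cat >> h.py <<'E'
def yaw_of(s):
    q=s["ee_rot"]; M=R.from_quat(np.r_[q[1:],q[0]]).as_matrix(); return np.arctan2(M[1,0],M[0,0])
def plan(wps, start=None, hand=-1, step=.038, sp=7.0):
    """wps: (x,y,z,yaw rad). prints calls; simulates rounded rows."""
    if start is None:
        s=r.sense(); start=np.r_[s["position"],yaw_of(s)]
    p=np.array(start,float); rows=[]
    for w in wps:
        w=np.array(w,float); dy=np.arctan2(np.sin(w[3]-p[3]),np.cos(w[3]-p[3]))
        n=max(1,int(np.ceil(np.abs(np.linalg.norm(w[:3]-p[:3])/step-1e-6))),int(np.ceil(abs(np.degrees(dy))/sp-1e-6)))
        for k in range(n,0,-1):
            d=(w[:3]-p[:3])/k; c,s_=np.cos(p[3]),np.sin(p[3])
            dy=np.arctan2(np.sin(w[3]-p[3]),np.cos(w[3]-p[3]))/k
            l=np.round([c*d[0]+s_*d[1], s_*d[0]-c*d[1], -d[2]],4 if k==1 else 3); sp_=round(-np.degrees(dy),1)
            rows.append((l.tolist(),sp_))
            p[:3]+=[c*l[0]+s_*l[1], s_*l[0]-c*l[1], -l[2]]; p[3]-=np.radians(sp_)
    while len(rows)%5: rows.append(([0,0,0],0))
    for i in range(0,len(rows),5):
        b=rows[i:i+5]; print("linear",str([x[0] for x in b]).replace(" ",""),"spin",str([x[1] for x in b]).replace(" ",""),"hand",[hand]*5)
    print("end",p.round(4)); return p
E
python3 - <<'E'
from h import *
plan([(.36,-.36,.27,-.8),(.56,-.10,.25,0)])
E
```

```text
linear [[-0.017,-0.031,-0.005],[-0.015,-0.032,-0.005],[-0.013,-0.033,-0.004],[-0.011,-0.034,-0.005],[-0.009,-0.035,-0.004]] spin [np.float64(-3.5),np.float64(-3.5),np.float64(-3.5),np.float64(-3.5),np.float64(-3.4)] hand [-1, -1, -1, -1, -1]
linear [[-0.0066,-0.0354,-0.0047],[-0.005,-0.036,0.002],[-0.002,-0.036,0.002],[0.001,-0.036,0.002],[0.005,-0.036,0.002]] spin [np.float64(-3.5),np.float64(-5.1),np.float64(-5.1),np.float64(-5.1),np.float64(-5.1)] hand [-1, -1, -1, -1, -1]
linear [[0.008,-0.036,0.002],[0.011,-0.035,0.003],[0.014,-0.034,0.002],[0.016,-0.033,0.003],[0.0196,-0.0305,0.002]] spin [np.float64(-5.1),np.float64(-5.1),np.float64(-5.1),np.float64(-5.0),np.float64(-5.1)] hand [-1, -1, -1, -1, -1]
end [ 5.6e-01 -1.0e-01  2.5e-01  1.0e-04]
```

>>> {"api": "arm_command", "payload": {"linear": [[-0.017,-0.031,-0.005],[-0.015,-0.032,-0.005],[-0.013,-0.033,-0.004],[-0.011,-0.034,-0.005],[-0.009,-0.035,-0.004]], "spin": [-3.5,-3.5,-3.5,-3.5,-3.4], "hand": [-1,-1,-1,-1,-1]}}

```text
clock: 1.47
position: [0.3382, -0.3869, 0.2658]
ee_rot: [0.0, 0.909, -0.416, 0.0]
wrist_force: [1.1, -0.6, -0.4]
width: 0.0851
```

>>> {"api": "arm_command", "payload": {"linear": [[-0.0066,-0.0354,-0.0047],[-0.005,-0.036,0.002],[-0.002,-0.036,0.002],[0.001,-0.036,0.002],[0.005,-0.036,0.002]], "spin": [-3.5,-5.1,-5.1,-5.1,-5.1], "hand": [-1,-1,-1,-1,-1]}}

```text
clock: 1.88
position: [0.4494, -0.244, 0.2622]
ee_rot: [0.0, 0.976, -0.218, 0.0]
wrist_force: [0.1, -0.3, -0.3]
width: 0.0856
```

>>> {"api": "arm_command", "payload": {"linear": [[0.008,-0.036,0.002],[0.011,-0.035,0.003],[0.014,-0.034,0.002],[0.016,-0.033,0.003],[0.0196,-0.0305,0.002]], "spin": [-5.1,-5.1,-5.1,-5.0,-5.1], "hand": [-1,-1,-1,-1,-1]}}

```text
clock: 2.3
position: [0.5607, -0.0982, 0.2499]
ee_rot: [0.0, 1.0, 0.002, 0.0]
wrist_force: [-0.3, -0.4, -0.0]
width: 0.0854
```

Run:
```python
from h import *
s=r.sense(); print(s["position"].round(4),yaw_of(s).round(4))
i=r.camera_info("wrist")
f=r.grab_frame("wrist"); cv2.imwrite("pics/w1.png",f)
import json; json.dump({k:np.array(v).tolist() for k,v in i.items()},open("pics/w1.json","w"))
for q,z in [("fixture",0),("crank_grip",.096),("spindle",.096),("nest_left",.014),("nest_front",.014),("nest_right",.014)]:
    for x in r.tip_of("wrist",q)[:2]: print(q,round(x["score"],2),(np.array(x["xy"])*[512,384]).round(1),at_z("wrist",x["xy"][0]*512,x["xy"][1]*384,z).round(4))
i=r.camera_info("wrist"); print(np.array(i["cam_to_world"]).round(3)[:,3])
s=r.sense(); print(s["position"].round(4),yaw_of(s).round(4))
plan([(.45,.10,.26,.35),(.40,.22,.25,.561)])
```

```text
[ 0.5607 -0.0982  0.2499] 0.0048
fixture 0.6 [318.4 147.7] [ 0.6335 -0.0745  0.    ]
crank_grip 0.74 [399.6 152.2] [ 0.6834 -0.0685  0.096 ]
spindle 0.75 [337.2 157.9] [ 0.6299 -0.0753  0.096 ]
spindle 0.22 [316.9  67.4] [ 0.6088 -0.0029  0.096 ]
nest_front 0.83 [251.2 153. ] [ 0.5547 -0.0846  0.014 ]
nest_right 0.9 [324.1 215.8] [ 0.6388 -0.1579  0.014 ]
[ 0.56  -0.032  0.381  1.   ]
[ 0.5594 -0.101   0.2502] -0.0018
linear [[-0.016,-0.029,-0.001],[-0.014,-0.029,-0.001],[-0.013,-0.03,-0.002],[-0.011,-0.031,-0.001],[-0.01,-0.031,-0.002]] spin [np.float64(-2.9),np.float64(-2.9),np.float64(-2.9),np.float64(-2.9),np.float64(-2.9)] hand [-1, -1, -1, -1, -1]
linear [[-0.008,-0.032,-0.001],[-0.0058,-0.0319,-0.0018],[-0.001,-0.032,0.002],[0.0,-0.033,0.003],[0.002,-0.032,0.002]] spin [np.float64(-2.8),np.float64(-2.9),np.float64(-3.0),np.float64(-3.0),np.float64(-3.0)] hand [-1, -1, -1, -1, -1]
linear [[0.0035,-0.0327,0.003],[0,0,0],[0,0,0],[0,0,0],[0,0,0]] spin [np.float64(-3.0),0,0,0,0] hand [-1, -1, -1, -1, -1]
end [0.4    0.22   0.25   0.5602]
```

View pics/w1.png

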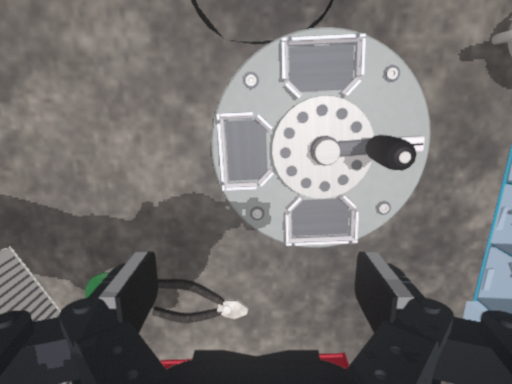

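Run:
```python
from h import *
import json
i=json.load(open("pics/w1.json"))
P=[(-.110,.041,.026),(-.110,-.041,.026),(-.041,.110,.026),(.041,.110,.026),(-.041,-.110,.026),(.041,-.110,.026)]
px=[(219,114),(221,190),(282,38),(364,37),(286,244),(357,244)]
x,e=fit("wrist",P,px,[.63,-.07,0],i); print(x.round(4),e)
print([proj("wrist",np.r_[x[:2],0]+R.from_euler('z',x[2]).apply(p),i).round(1).tolist() for p in P])
f=cv2.imread("pics/w1.png")
for nm,p in dict(c=(0,0,.051),g=(.05,0,.112),im=(.083,0,.024),im2=(.109,0,.024)).items():
    u=proj("wrist",np.r_[x[:2],0]+R.from_euler('z',x[2]).apply(p),i); print(nm,u.round(1)); cv2.circle(f,tuple(int(round(a)) for a in u),1,(0,0,255),-1)
for n in [(-.08,0,0),(0,.08,-90),(0,-.08,90)]:
    for z,m in [(.014,0),(.026,.004)]:
        pts=[(-.024-m,-.035-m),(-.024-m,.035+m),(.010,.035+m),(.024,.021)]+[(.024,-.021),(.010,-.035-m)]
        q=[proj("wrist",np.r_[x[:2],0]+R.from_euler('z',x[2]).apply(np.r_[n[:2],z]+R.from_euler('z',n[2],degrees=True).apply((a,b,0))),i) for a,b in pts]
        cv2.polylines(f,[np.round(np.array(q)*16).astype(np.int32)],True,(0,255,0) if z<.02 else (0,0,255),1,cv2.LINE_AA,4)
t=np.linspace(0,6.28,60); q=[proj("wrist",np.r_[x[:2],.014]+[.12*np.cos(a),.12*np.sin(a),0],i) for a in t]
cv2.polylines(f,[np.round(np.array(q)*16).astype(np.int32)],True,(255,0,0),1,cv2.LINE_AA,4)
cv2.imwrite("pics/w1o.png",cv2.resize(f[15:260,200:440],None,fx=2.4,fy=2.4,interpolation=cv2.INTER_CUBIC))
```

```text
[ 0.6317 -0.0764  0.0445] 2.806080822650415
[[216.2, 114.0], [221.5, 191.0], [282.1, 38.0], [366.8, 34.4], [285.4, 246.8], [356.8, 244.2]]
c [327.5 153.1]
g [404.8 161.6]
im [400.4 146.4]
im2 [425.  145.5]
```

View pics/w1o.png

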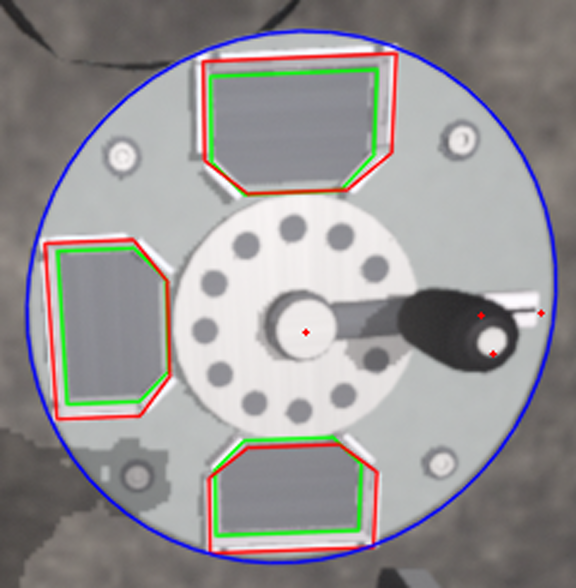

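>>> {"api": "arm_command", "payload": {"linear": [[-0.016,-0.029,-0.001],[-0.014,-0.029,-0.001],[-0.013,-0.03,-0.002],[-0.011,-0.031,-0.001],[-0.01,-0.031,-0.002]], "spin": [-2.9,-2.9,-2.9,-2.9,-2.9], "hand": [-1,-1,-1,-1,-1]}}

```text
clock: 3.07
position: [0.4797, 0.0429, 0.2572]
ee_rot: [0.0, 0.992, 0.126, 0.0]
wrist_force: [-0.2, -0.4, 0.0]
width: 0.0851
```

>>> {"api": "arm_command", "payload": {"linear": [[-0.008,-0.032,-0.001],[-0.0058,-0.0319,-0.0018],[-0.001,-0.032,0.002],[0.0,-0.033,0.003],[0.002,-0.032,0.002]], "spin": [-2.8,-2.9,-3.0,-3.0,-3.0], "hand": [-1,-1,-1,-1,-1]}}

```text
clock: 3.48
position: [0.4121, 0.1904, 0.2531]
ee_rot: [0.0, 0.968, 0.252, 0.0]
wrist_force: [-0.3, 1.1, -1.1]
width: 0.0853
```

>>> {"api": "arm_command", "payload": {"linear": [[0.0035,-0.0327,0.003],[0,0,0],[0,0,0],[0,0,0],[0,0,0]], "spin": [-3.0,0,0,0,0], "hand": [-1,-1,-1,-1,-1]}}

```text
clock: 3.9
position: [0.4006, 0.2193, 0.25]
ee_rot: [0.0, 0.961, 0.276, 0.0]
wrist_force: [-0.4, 0.2, -0.5]
width: 0.0855
```

Run:
```python
from h import *
import json
s=r.sense(); print(s["position"].round(4),yaw_of(s).round(4),s["joint_velocities"].round(3))
i=r.camera_info("wrist"); f=r.grab_frame("wrist"); cv2.imwrite("pics/w2.png",f)
json.dump({k:np.array(v).tolist() for k,v in i.items()},open("pics/w2.json","w"))
for q,z in [("cover",.006),("cover_handle",.094)]:
    for x in r.tip_of("wrist",q)[:2]: print(q,round(x["score"],2),(np.array(x["xy"])*[512,384]).round(1),at_z("wrist",x["xy"][0]*512,x["xy"][1]*384,z,i).round(4))
```

```text
[0.4006 0.2193 0.25  ] 0.5592 [-0.005  0.004  0.004  0.     0.004 -0.001]
cover 0.74 [283.8 130. ] [0.4056 0.2698 0.006 ]
cover_handle 0.84 [234.6 133.1] [0.362  0.2475 0.094 ]
```

View pics/w2.png

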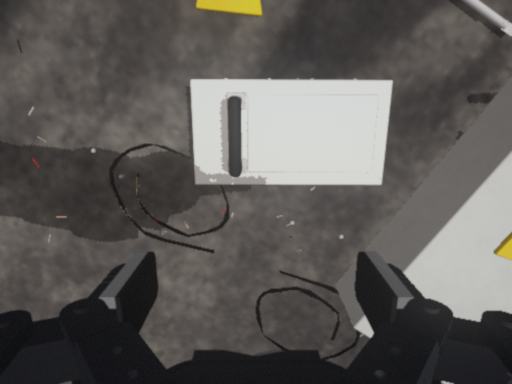

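Run:
```python
from h import *
import json
i=json.load(open("pics/w2.json"))
f=cv2.imread("pics/w2.png"); g=cv2.cvtColor(f,cv2.COLOR_BGR2GRAY)
m=(g>185).astype(np.uint8); m[210:]=0; m[:40]=0; m[:,430:]=0
m=cv2.morphologyEx(m,cv2.MORPH_CLOSE,np.ones((25,25))); m=cv2.morphologyEx(m,cv2.MORPH_OPEN,np.ones((15,15)))
c=max(cv2.findContours(m,0,2)[0],key=cv2.contourArea); q=cv2.approxPolyDP(c,8,True)[:,0]; print(q.tolist())
L=[(-.092,.049,.056),(.092,.049,.056),(.092,-.049,.056),(-.092,-.049,.056)]
x,e=fit("wrist",L,[(191,80),(391,80),(382,185),(195,185)],[.406,.27,.56],i,.006); print(x.round(4),e)
x,e=fit("wrist",L+[(-.05,.034,.095),(-.05,-.034,.095)],[(191,80),(391,80),(382,185),(195,185),(234,97),(236,176)],[.406,.27,.56],i,.006); print(x.round(4),e)
h=x[:2]-.05*np.array([np.cos(x[2]),np.sin(x[2])]); print("handle",h.round(4))
```

```text
[[192, 80], [195, 164], [210, 176], [380, 183], [390, 81]]
[0.4066 0.2702 0.5607] 2.336861008841936
[0.4067 0.2707 0.5593] 2.90901668337645
handle [0.3643 0.2442]
```

```bash
sed -i 's/sp_=round(-np.degrees(dy),1)/sp_=float(round(-np.degrees(dy),1))/' h.py
python3 - <<'E'
from h import *
p=plan([(.3643,.2442,.15,.560),(.3643,.2442,.086,.560)],step=.035)
print()
p=plan([(.3643,.2442,.165,.560)],p,1,step=.025)
p=plan([(.40,.08,.165,1.1),(.40,-.07,.15,1.571)],p,1,step=.03)
p=plan([(.40,-.07,.10,1.571),(.40,-.07,.082,1.571)],p,1,step=.025)
E
```

```text
linear [[-0.004,-0.01,0.025],[-0.005,-0.01,0.025],[-0.004,-0.01,0.025],[-0.0047,-0.0101,0.0249],[0.0,0.0,0.032]] spin [-0.0,-0.0,-0.0,-0.0,-0.0] hand [-1, -1, -1, -1, -1]
linear [[0.0,0.0,0.032],[0,0,0],[0,0,0],[0,0,0],[0,0,0]] spin [-0.0,0,0,0,0] hand [-1, -1, -1, -1, -1]
end [0.3643 0.2442 0.086  0.5595]

linear [[0.0,0.0,-0.02],[0.0,0.0,-0.02],[0.0,0.0,-0.02],[0.0,0.0,-0.019],[0,0,0]] spin [-0.0,-0.0,-0.0,-0.0,0] hand [1, 1, 1, 1, 1]
end [0.3643 0.2442 0.165  0.5595]
linear [[-0.009,0.026,-0.0],[-0.012,0.025,-0.0],[-0.014,0.024,-0.0],[-0.016,0.023,-0.0],[-0.019,0.022,-0.0]] spin [-5.2,-5.2,-5.1,-5.2,-5.1] hand [1, 1, 1, 1, 1]
linear [[-0.02,0.0195,-0.0],[-0.022,0.011,0.002],[-0.023,0.01,0.003],[-0.024,0.008,0.002],[-0.024,0.006,0.003]] spin [-5.2,-4.5,-4.5,-4.5,-4.5] hand [1, 1, 1, 1, 1]
linear [[-0.025,0.004,0.002],[-0.025,0.0011,0.003],[0,0,0],[0,0,0],[0,0,0]] spin [-4.5,-4.5,0,0,0] hand [1, 1, 1, 1, 1]
end [ 0.4    -0.07    0.15    1.5718]
linear [[0.0,0.0,0.025],[0.0,0.0,0.025],[0.0,0.0,0.018],[0,0,0],[0,0,0]] spin [0.0,0.0,0.0,0,0] hand [1, 1, 1, 1, 1]
end [ 0.4    -0.07    0.082   1.5718]
```

>>> {"api": "arm_command", "payload": {"linear": [[-0.004,-0.01,0.025],[-0.005,-0.01,0.025],[-0.004,-0.01,0.025],[-0.0047,-0.0101,0.0249],[0,0,0.022]], "spin": [0,0,0,0,0], "hand": [-1,-1,-1,-1,-1]}}

```text
clock: 4.47
position: [0.362, 0.2449, 0.1264]
ee_rot: [-0.0, 0.961, 0.277, -0.001]
wrist_force: [-0.4, -0.2, 0.2]
width: 0.0857
```

>>> {"api": "arm_command", "payload": {"linear": [[0,0,0.021],[0,0,0.021],[0,0,0],[0,0,0],[0,0,0]], "spin": [0,0,0,0,0], "hand": [-1,-1,-1,1,1], "newtons": 60}}

```text
clock: 4.88
position: [0.3644, 0.2451, 0.0868]
ee_rot: [-0.0, 0.961, 0.277, 0.001]
wrist_force: [0.9, 0.3, 0.1]
width: 0.064
```

>>> {"api": "arm_command", "payload": {"linear": [[0,0,0],[0,0,0],[0,0,0],[0,0,0],[0,0,0]], "spin": [0,0,0,0,0], "hand": [1,1,1,1,1]}}

```text
clock: 5.3
position: [0.3641, 0.2454, 0.0867]
ee_rot: [-0.0, 0.961, 0.277, 0.001]
wrist_force: [-0.7, -0.6, 5.1]
width: 0.01
```

>>> {"api": "arm_command", "payload": {"linear": [[0,0,0],[0,0,-0.02],[0,0,-0.02],[0,0,-0.02],[0,0,-0.019]], "spin": [0,0,0,0,0], "hand": [1,1,1,1,1]}}

```text
clock: 5.72
position: [0.363, 0.245, 0.1656]
ee_rot: [0.0, 0.961, 0.277, -0.0]
wrist_force: [0.2, 0.6, -0.9]
width: 0.0099
```

Run:
```python
from h import *
s=r.sense(); print(s["position"].round(4),yaw_of(s).round(4),s["width"],s["wrist_force"].round(1))
f=np.hstack([r.grab_frame("side")[150:380,130:380],cv2.resize(r.grab_frame("wrist"),(307,230))]); cv2.imwrite("pics/a3.png",f)
```

```text
[0.363  0.245  0.1656] 0.5623 0.009931447932725783 [ 0.2  0.6 -0.9]
```

View pics/a3.png

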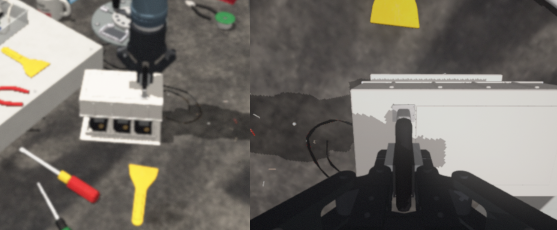

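>>> {"api": "arm_command", "payload": {"linear": [[-0.009,0.026,0],[-0.012,0.025,0],[-0.014,0.024,0],[-0.016,0.023,0],[-0.019,0.022,0]], "spin": [-5.2,-5.2,-5.1,-5.2,-5.1], "hand": [1,1,1,1,1]}}

```text
clock: 6.23
position: [0.393, 0.1072, 0.1637]
ee_rot: [-0.0, 0.873, 0.487, -0.001]
wrist_force: [0.6, 0.1, -1.1]
width: 0.0098
```

>>> {"api": "arm_command", "payload": {"linear": [[-0.02,0.0195,0],[-0.022,0.011,0.002],[-0.023,0.01,0.003],[-0.024,0.008,0.002],[-0.024,0.006,0.003]], "spin": [-5.2,-4.5,-4.5,-4.5,-4.5], "hand": [1,1,1,1,1]}}

```text
clock: 6.65
position: [0.3999, -0.0198, 0.1537]
ee_rot: [-0.0, 0.758, 0.652, -0.001]
wrist_force: [0.4, -0.4, -1.1]
width: 0.01
```

>>> {"api": "arm_command", "payload": {"linear": [[-0.025,0.004,0.002],[-0.025,0.001,0.003],[0,0,0],[0,0,0.025],[0,0,0.025]], "spin": [-4.5,-4.5,0,0,0], "hand": [1,1,1,1,1]}}

```text
clock: 7.07
position: [0.4011, -0.0695, 0.0996]
ee_rot: [0.001, 0.707, 0.708, 0.001]
wrist_force: [-0.2, 0.1, -1.6]
width: 0.0097
```

>>> {"api": "arm_command", "payload": {"linear": [[0,0,0.009],[0,0,0.006],[0,0,0.004],[0,0,0],[0,0,0]], "spin": [0,0,0,0,0], "hand": [1,1,1,1,1]}}

```text
clock: 7.48
position: [0.4, -0.0686, 0.0812]
ee_rot: [0.0, 0.706, 0.708, 0.0]
wrist_force: [-0.0, 0.0, -0.7]
width: 0.0099
```

Run:
```python
from h import *
s=r.sense(); print(s["position"].round(4),yaw_of(s).round(4),s["width"],s["wrist_force"].round(1))
```

```text
[ 0.4    -0.0686  0.0812] 1.5746 0.00992861580109172 [-0.   0.  -0.7]
```

>>> {"api": "arm_command", "payload": {"linear": [[0,0,0.001],[0,0,0],[0,0,0],[0,0,0],[0,0,0]], "spin": [0,0,0,0,0], "hand": [1,1,-1,-1,-1]}}

```text
clock: 7.9
position: [0.4004, -0.069, 0.08]
ee_rot: [0.0, 0.706, 0.708, 0.0]
wrist_force: [-0.7, -0.6, -0.1]
width: 0.0452
```

>>> {"api": "arm_command", "payload": {"linear": [[0,0,0],[0,0,-0.02],[0,0,-0.035],[0,0,-0.04],[0,0,-0.04]], "spin": [0,0,0,0,0], "hand": [-1,-1,-1,-1,-1]}}

```text
clock: 8.32
position: [0.399, -0.0686, 0.2159]
ee_rot: [-0.001, 0.706, 0.708, -0.0]
wrist_force: [1.2, 0.3, 0.6]
width: 0.0854
```

Run:
```python
from h import *
plan([(.40,.09,.22,1.9),(.37,.245,.22,2.131)])
```

```text
linear [[0.032,0.0,-0.001],[0.032,0.002,-0.001],[0.031,0.005,-0.001],[0.031,0.006,-0.001],[0.0303,0.0089,-0.0001]] spin [-3.7,-3.7,-3.8,-3.7,-3.8] hand [-1, -1, -1, -1, -1]
linear [[0.031,0.004,0.0],[0.031,0.006,0.0],[0.031,0.007,0.0],[0.03,0.009,0.0],[0.0304,0.01,0.0]] spin [-2.6,-2.6,-2.7,-2.6,-2.7] hand [-1, -1, -1, -1, -1]
end [0.37   0.245  0.22   2.1311]
```

>>> {"api": "arm_command", "payload": {"linear": [[0.032,0,-0.001],[0.032,0.002,-0.001],[0.031,0.005,-0.001],[0.031,0.006,-0.001],[0.03,0.009,0]], "spin": [-3.7,-3.7,-3.8,-3.7,-3.8], "hand": [-1,-1,-1,-1,-1]}}

```text
clock: 8.73
position: [0.401, 0.0908, 0.2192]
ee_rot: [0.0, 0.58, 0.814, 0.0]
wrist_force: [-0.4, 0.2, -0.7]
width: 0.0852
```

>>> {"api": "arm_command", "payload": {"linear": [[0.031,0.004,0],[0.031,0.006,0],[0.031,0.007,0],[0.03,0.009,0],[0.03,0.01,0]], "spin": [-2.6,-2.6,-2.7,-2.6,-2.7], "hand": [-1,-1,-1,-1,-1]}}

```text
clock: 9.15
position: [0.3708, 0.2456, 0.2188]
ee_rot: [0.0, 0.483, 0.876, 0.0]
wrist_force: [0.6, -0.6, 0.3]
width: 0.0856
```

```bash
cat >> h.py <<'E'
import json
def look(name):
    i={k:np.array(v).tolist() for k,v in r.camera_info("wrist").items()}; f=r.grab_frame("wrist")
    cv2.imwrite(f"pics/{name}.png",f); json.dump(i,open(f"pics/{name}.json","w")); return f,i
E
python3 - <<'E'
from h import *
r.grab_frame("side")
s=r.sense(); print(s["position"].round(4),yaw_of(s).round(4))
f,i=look("w4")
for q,z in [("module_a",.006),("tray",0)]:
    for x in r.tip_of("wrist",q)[:4]: print(q,round(x["score"],2),(np.array(x["xy"])*[512,384]).round(1),at_z("wrist",x["xy"][0]*512,x["xy"][1]*384,z,i).round(4))
c,s=np.cos(.56),np.sin(.56)
print([(np.array([.4066+c*a,.2704+s*a])).round(4).tolist() for a in (-.054,0,.054)])
E
```

```text
[0.3699 0.2503 0.2189] 2.1399
module_a 0.96 [251.4 210. ] [0.408  0.2696 0.006 ]
module_a 0.77 [255.3 158.9] [0.3589 0.2432 0.006 ]
module_a 0.56 [252.2 255.4] [0.4528 0.2992 0.006 ]
[[0.3608, 0.2417], [0.4066, 0.2704], [0.4524, 0.2991]]
```

View pics/w4.png

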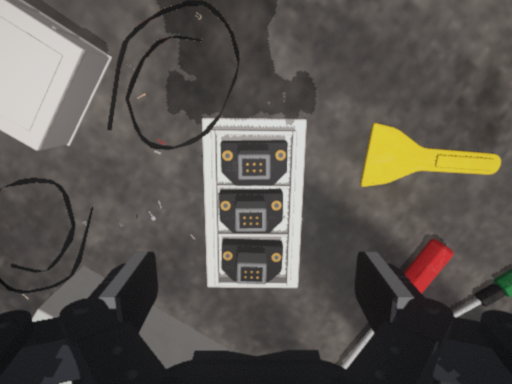

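Run:
```python
from h import *
f=cv2.imread("pics/w4.png"); i=json.load(open("pics/w4.json"))
x=[.4066,.2704,.560]
o=R.from_euler('z',x[2])
def P(p): return proj("wrist",np.r_[x[:2],0]+o.apply(p),i)
for c in (-.054,0,.054):
    for z,pts in [(.024,[(-.022,-.033),(-.022,.033),(.008,.033),(.022,.019),(.022,-.019),(.008,-.033)]),(.050,[(-.014,-.015),(-.014,.015),(.010,.015),(.010,-.015)])]:
        cv2.polylines(f,[np.round(np.array([P((c+a,b,z)) for a,b in pts])*16).astype(np.int32)],True,(0,255,0) if z<.03 else (0,0,255),1,cv2.LINE_AA,4)
cv2.polylines(f,[np.round(np.array([P((a,b,.020)) for a,b in [(-.085,-.042),(-.085,.042),(.085,.042),(.085,-.042)]])*16).astype(np.int32)],True,(255,0,0),1,cv2.LINE_AA,4)
cv2.imwrite("pics/w4c.png",cv2.resize(f[110:300,190:320],None,fx=3.1,fy=3.1,interpolation=cv2.INTER_CUBIC))
```

```text
(no output)
```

View pics/w4c.png

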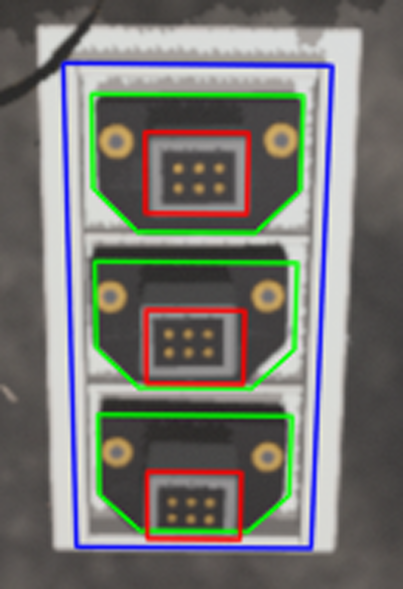

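Run:
```python
from h import *
p=plan([(.3596,.2409,.10,2.131),(.3596,.2409,.037,2.131)],step=.033)
p=plan([(.3596,.2409,.16,2.131),(.42,.12,.25,1.5),(.56,-.03,.25,.045)],p,hand=1)
```

```text
linear [[0.001,-0.003,0.03],[0.001,-0.003,0.03],[0.001,-0.003,0.029],[0.0001,-0.0026,0.0296],[-0.0,0.0,0.032]] spin [0.0,0.0,0.1,0.0,0.0] hand [-1, -1, -1, -1, -1]
linear [[-0.0,0.0,0.031],[0,0,0],[0,0,0],[0,0,0],[0,0,0]] spin [0.0,0,0,0,0] hand [-1, -1, -1, -1, -1]
end [0.3595 0.2409 0.037  2.131 ]
linear [[-0.0,0.0,-0.031],[-0.0,0.0,-0.031],[-0.0,0.0,-0.03],[-0.0,0.0,-0.031],[-0.022,-0.002,-0.015]] spin [0.0,0.0,0.0,0.0,6.0] hand [1, 1, 1, 1, 1]
linear [[-0.023,0.0,-0.015],[-0.022,0.003,-0.015],[-0.022,0.005,-0.015],[-0.022,0.007,-0.015],[-0.0203,0.0091,-0.015]] spin [6.0,6.0,6.1,6.0,6.1] hand [1, 1, 1, 1, 1]
linear [[-0.012,0.013,0.0],[-0.01,0.014,0.0],[-0.008,0.015,0.0],[-0.006,0.016,0.0],[-0.005,0.016,0.0]] spin [6.9,6.9,7.0,6.9,7.0] hand [1, 1, 1, 1, 1]
linear [[-0.002,0.017,0.0],[-0.001,0.017,0.0],[0.002,0.017,0.0],[0.004,0.017,0.0],[0.005,0.016,0.0]] spin [6.9,7.0,6.9,7.0,6.9] hand [1, 1, 1, 1, 1]
linear [[0.008,0.015,0.0],[0.009,0.0144,0.0],[0,0,0],[0,0,0],[0,0,0]] spin [7.0,6.9,0,0,0] hand [1, 1, 1, 1, 1]
end [ 0.56   -0.03    0.25    0.0454]
```

>>> {"api": "arm_command", "payload": {"linear": [[0.001,-0.003,0.03],[0.001,-0.003,0.03],[0.001,-0.003,0.029],[0,-0.0025,0.0296],[0,0,0.03]], "spin": [0,0,0.1,0,0], "hand": [-1,-1,-1,-1,-1]}}

```text
clock: 9.77
position: [0.3599, 0.2389, 0.0692]
ee_rot: [0.0, 0.486, 0.874, -0.0]
wrist_force: [0.1, 0.5, 0.1]
width: 0.0855
```

>>> {"api": "arm_command", "payload": {"linear": [[0,0,0.02],[0,0,0.013],[0,0,0],[0,0,0],[0,0,0]], "spin": [0,0,0,0,0], "hand": [-1,-1,-1,1,1]}}

```text
clock: 10.18
position: [0.3609, 0.2401, 0.0381]
ee_rot: [0.0, 0.485, 0.874, 0.0]
wrist_force: [1.0, -0.0, 0.7]
width: 0.0636
```

>>> {"api": "arm_command", "payload": {"linear": [[0,0,0],[0,0,0],[0,0,0],[0,0,-0.015],[0,0,-0.03]], "spin": [0,0,0,0,0], "hand": [1,1,1,1,1]}}

```text
clock: 10.6
position: [0.3573, 0.2392, 0.0806]
ee_rot: [-0.002, 0.485, 0.875, -0.003]
wrist_force: [0.2, -0.4, -1.7]
width: 0.0285
```

>>> {"api": "arm_command", "payload": {"linear": [[0,0,-0.031],[0,0,-0.03],[0,0,-0.017],[0,0,0],[-0.022,-0.002,-0.015]], "spin": [0,0,0,0,6], "hand": [1,1,1,1,1]}}

```text
clock: 11.02
position: [0.3683, 0.2222, 0.1746]
ee_rot: [-0.001, 0.529, 0.849, -0.0]
wrist_force: [-0.0, -0.9, -1.5]
width: 0.0291
```

>>> {"api": "arm_command", "payload": {"linear": [[-0.023,0,-0.015],[-0.022,0.003,-0.015],[-0.022,0.005,-0.015],[-0.022,0.007,-0.015],[-0.02,0.009,-0.015]], "spin": [6,6,6.1,6,6.1], "hand": [1,1,1,1,1]}}

```text
clock: 11.43
position: [0.42, 0.1187, 0.2502]
ee_rot: [-0.0, 0.734, 0.679, -0.001]
wrist_force: [0.7, -0.3, -1.1]
width: 0.0286
```

>>> {"api": "arm_command", "payload": {"linear": [[-0.012,0.013,0],[-0.01,0.014,0],[-0.008,0.015,0],[-0.006,0.016,0],[-0.005,0.016,0]], "spin": [6.9,6.9,7,6.9,7], "hand": [1,1,1,1,1]}}

```text
clock: 11.85
position: [0.4789, 0.0566, 0.2493]
ee_rot: [-0.0, 0.903, 0.429, -0.001]
wrist_force: [0.6, 0.3, -1.3]
width: 0.0288
```

>>> {"api": "arm_command", "payload": {"linear": [[-0.002,0.017,0],[-0.001,0.017,0],[0.002,0.017,0],[0.004,0.017,0],[0.005,0.016,0]], "spin": [6.9,7,6.9,7,6.9], "hand": [1,1,1,1,1]}}

```text
clock: 12.27
position: [0.5369, -0.0061, 0.2491]
ee_rot: [-0.0, 0.99, 0.14, -0.001]
wrist_force: [-0.1, 0.6, -1.4]
width: 0.0291
```

>>> {"api": "arm_command", "payload": {"linear": [[0.008,0.015,0],[0.009,0.0144,0],[0,0,0],[0,0,0],[0,0,0]], "spin": [7,6.9,0,0,0], "hand": [1,1,1,1,1]}}

```text
clock: 12.68
position: [0.5591, -0.0299, 0.2495]
ee_rot: [-0.0, 1.0, 0.023, -0.001]
wrist_force: [0.1, 0.4, -0.7]
width: 0.0288
```

Run:
```python
from h import *
r.grab_frame("side")
s=r.sense(); print(s["position"].round(4),yaw_of(s).round(4),s["width"],s["wrist_force"].round(1))
f,i=look("w5")
cv2.imwrite("pics/w5c.png",cv2.resize(f,None,fx=1.5,fy=1.5,interpolation=cv2.INTER_CUBIC))
for q,z in [("fixture",0),("crank_grip",.096),("spindle",.096),("nest_left",.014),("nest_front",.014),("nest_right",.014)]:
    for x in r.tip_of("wrist",q)[:1]: print(q,round(x["score"],2),(np.array(x["xy"])*[512,384]).round(1),at_z("wrist",x["xy"][0]*512,x["xy"][1]*384,z,i).round(4))
```

```text
[ 0.559  -0.0297  0.2498] 0.0457 0.028936123478246666 [ 0.1 -0.3 -1.2]
crank_grip 0.67 [387.  234.6] [ 0.6809 -0.0706  0.096 ]
spindle 0.72 [335.4 235.1] [ 0.634  -0.0733  0.096 ]
nest_left 0.69 [318.2 139.1] [0.6252 0.0048 0.014 ]
nest_front 0.66 [247.  210.4] [ 0.5512 -0.0801  0.014 ]
nest_right 0.74 [314.9 269.3] [ 0.6365 -0.1512  0.014 ]
```

View pics/w5c.png

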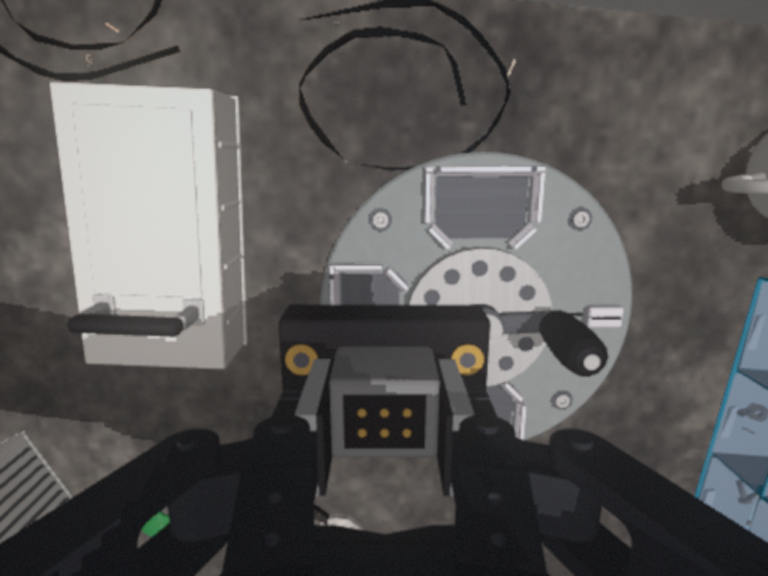

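Run:
```python
from h import *
i=json.load(open("pics/w5.json"))
t=np.linspace(0,2*np.pi,400)
def f(p):
    o=R.from_euler('z',p[2]); P=lambda q:proj("wrist",np.r_[p[:2],0]+o.apply(q),i)
    e=[]
    for q,u in [((-.041,.110,.026),(425,168)),((.041,.110,.026),(545,168)),((-.110,.041,.026),(330,267)),((.109,0,.024),(622,316)),((-.024,.115-.011,.014),(436,182)) ,((.024,.104,.014),(533,182))][:4]:
        e+=list(P(q)-np.array(u)/1.5)
    c=np.array([P((.12*np.cos(a),.12*np.sin(a),.014)) for a in t])
    e+=[c[:,0].min()-321/1.5,c[:,0].max()-632/1.5,c[:,1].min()-152/1.5]
    return np.array(e)
s=least_squares(f,[.632,-.076,.045],diff_step=1e-4); print(s.x.round(4),s.fun.round(1))
```

```text
[ 0.6318 -0.0757  0.0569] [ 0.1 -0.1 -0.  -0.9 -1.   0.3  1.2  1.1 -1.2  0.9  0.1]
```

Run:
```python
from h import *
g=cv2.cvtColor(cv2.imread("pics/w5.png"),cv2.COLOR_BGR2GRAY)
print("col256",list(zip(range(196,312,2),g[196:312:2,254:259].mean(1).astype(int))))
for rr in (245,260,270,299): print(rr,list(zip(range(185,330,3),g[rr-1:rr+2,185:330:3].mean(0).astype(int))))
```

```text
col256 [(196, np.int64(101)), (198, np.int64(102)), (200, np.int64(101)), (202, np.int64(89)), (204, np.int64(38)), (206, np.int64(33)), (208, np.int64(33)), (210, np.int64(33)), (212, np.int64(33)), (214, np.int64(40)), (216, np.int64(44)), (218, np.int64(44)), (220, np.int64(45)), (222, np.int64(43)), (224, np.int64(45)), (226, np.int64(43)), (228, np.int64(42)), (230, np.int64(47)), (232, np.int64(66)), (234, np.int64(67)), (236, np.int64(68)), (238, np.int64(68)), (240, np.int64(69)), (242, np.int64(70)), (244, np.int64(70)), (246, np.int64(70)), (248, np.int64(69)), (250, np.int64(68)), (252, np.int64(82)), (254, np.int64(116)), (256, np.int64(113)), (258, np.int64(104)), (260, np.int64(103)), (262, np.int64(79)), (264, np.int64(30)), (266, np.int64(28)), (268, np.int64(27)), (270, np.int64(26)), (272, np.int64(50)), (274, np.int64(95)), (276, np.int64(95)), (278, np.int64(48)), (280, np.int64(27)), (282, np.int64(27)), (284, np.int64(28)), (286, np.int64(68)), (288, np.int64(96)), (290, np.int64(84)), (292, np.int64(31)), (294, np.int64(27)), (296, np.int64(28)), (298, np.int64
[... 3590 characters left out ...]
4(66)), (233, np.int64(66)), (236, np.int64(65)), (239, np.int64(66)), (242, np.int64(66)), (245, np.int64(66)), (248, np.int64(66)), (251, np.int64(66)), (254, np.int64(66)), (257, np.int64(66)), (260, np.int64(67)), (263, np.int64(66)), (266, np.int64(65)), (269, np.int64(66)), (272, np.int64(66)), (275, np.int64(65)), (278, np.int64(68)), (281, np.int64(66)), (284, np.int64(86)), (287, np.int64(87)), (290, np.int64(75)), (293, np.int64(25)), (296, np.int64(29)), (299, np.int64(39)), (302, np.int64(28)), (305, np.int64(30)), (308, np.int64(28)), (311, np.int64(30)), (314, np.int64(29)), (317, np.int64(30)), (320, np.int64(29)), (323, np.int64(28)), (326, np.int64(30)), (329, np.int64(31))]
```

Run:
```python
from h import *
f=cv2.imread("pics/w5.png"); cv2.imwrite("pics/w5d.png",cv2.resize(f[195:330,180:335],None,fx=4.5,fy=4.5,interpolation=cv2.INTER_CUBIC))
```

```text
(no output)
```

View pics/w5d.png

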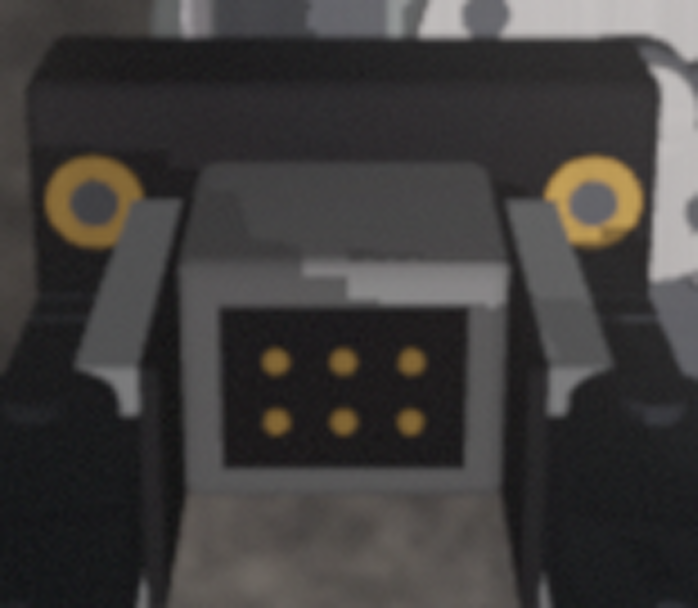

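Run:
```python
from h import *
p=plan([(.6278,.0037,.15,.05),(.6278,.0037,.065,.05)],hand=1,step=.03)
```

```text
linear [[0.014,-0.006,0.02],[0.014,-0.006,0.02],[0.014,-0.006,0.02],[0.014,-0.006,0.02],[0.0136,-0.0066,0.0205]] spin [-0.1,-0.1,-0.0,-0.1,-0.0] hand [1, 1, 1, 1, 1]
linear [[0.0,0.0,0.028],[0.0,0.0,0.028],[0.0,0.0,0.029],[0,0,0],[0,0,0]] spin [-0.0,-0.0,-0.0,0,0] hand [1, 1, 1, 1, 1]
end [0.6278 0.0037 0.065  0.0496]
```

>>> {"api": "arm_command", "payload": {"linear": [[0.014,-0.006,0.02],[0.014,-0.006,0.02],[0.014,-0.006,0.02],[0.014,-0.006,0.02],[0.0136,-0.0066,0.0205]], "spin": [-0.1,-0.1,0,-0.1,0], "hand": [1,1,1,1,1]}}

```text
clock: 13.5
position: [0.6287, 0.0037, 0.1491]
ee_rot: [0.0, 1.0, 0.025, 0.0]
wrist_force: [-1.0, 0.3, 0.6]
width: 0.0289
```

>>> {"api": "arm_command", "payload": {"linear": [[0,0,0.028],[0,0,0.028],[0,0,0.029],[0,0,0],[0,0,0]], "spin": [0,0,0,0,0], "hand": [1,1,1,1,1]}}

```text
clock: 13.92
position: [0.6259, 0.0037, 0.0633]
ee_rot: [-0.0, 1.0, 0.025, -0.002]
wrist_force: [0.1, 0.0, 0.2]
width: 0.0288
```

>>> {"api": "arm_command", "payload": {"linear": [[0,0,0.004],[0,0,0.004],[0,0,0.004],[0,0,0.003],[0,0,0]], "spin": [0,0,0,0,0], "hand": [1,1,1,1,1]}}

```text
clock: 14.33
position: [0.629, 0.0045, 0.0525]
ee_rot: [-0.001, 1.0, 0.025, 0.002]
wrist_force: [-4.0, 4.1, 8.5]
width: 0.0292
```

>>> {"api": "arm_command", "payload": {"linear": [[0,0,0.002],[0,0,0.002],[0,0,0],[0,0,0],[0,0,0]], "spin": [0,0,0,0,0], "hand": [1,1,1,1,1]}}

```text
clock: 14.75
position: [0.628, 0.0043, 0.0466]
ee_rot: [-0.001, 1.0, 0.025, 0.0]
wrist_force: [-3.6, 5.0, 6.0]
width: 0.0287
```

>>> {"api": "arm_command", "payload": {"linear": [[-0.0005,-0.001,0],[-0.0005,-0.0005,0],[0,0,0.001],[0,0,0],[0,0,0]], "spin": [0,0,0,0,0], "hand": [1,1,1,1,1]}}

```text
clock: 15.17
position: [0.628, 0.0044, 0.0466]
ee_rot: [0.001, 1.0, 0.024, 0.001]
wrist_force: [-3.3, 1.5, 11.1]
width: 0.0289
```

Run:
```python
from h import *
s=r.sense(); print(s["position"].round(4),yaw_of(s).round(4),s["width"],s["wrist_force"].round(1),s["wrist_torque"].round(2))
```

```text
[0.628  0.0044 0.0466] 0.049 0.02893207746000287 [-3.3  1.5 11.1] [0.29 0.79 0.12]
```

Run:
```python
from h import *
p=plan([(.628,.0044,.14,.05),(.4038,.2663,.13,2.131),(.4038,.2663,.065,2.131)],step=.035)
```

```text
linear [[-0.0,-0.0,-0.031],[-0.0,-0.0,-0.031],[-0.0,-0.0,-0.0314],[-0.012,-0.015,0.001],[-0.01,-0.016,0.001]] spin [-0.0,-0.0,-0.1,-6.6,-6.6] hand [-1, -1, -1, -1, -1]
linear [[-0.008,-0.017,0.0],[-0.006,-0.018,0.001],[-0.004,-0.019,0.0],[-0.001,-0.019,0.001],[0.001,-0.019,0.0]] spin [-6.6,-6.6,-6.6,-6.6,-6.6] hand [-1, -1, -1, -1, -1]
linear [[0.003,-0.019,0.001],[0.005,-0.019,0.0],[0.007,-0.018,0.001],[0.009,-0.017,0.0],[0.011,-0.016,0.001]] spin [-6.6,-6.6,-6.6,-6.6,-6.7] hand [-1, -1, -1, -1, -1]
linear [[0.013,-0.014,0.0],[0.014,-0.013,0.001],[0.016,-0.011,0.0],[0.017,-0.009,0.001],[0.018,-0.007,0.0]] spin [-6.6,-6.7,-6.6,-6.7,-6.6] hand [-1, -1, -1, -1, -1]
linear [[0.0179,-0.0046,0.001],[0.0,-0.0,0.032],[0.0,-0.0,0.033],[0,0,0],[0,0,0]] spin [-6.7,0.0,0.0,0,0] hand [-1, -1, -1, -1, -1]
end [0.4038 0.2663 0.065  2.1312]
```

>>> {"api": "arm_command", "payload": {"linear": [[0,0,0],[0,0,0],[0,0,0],[0,0,-0.02],[0,0,-0.034]], "spin": [0,0,0,0,0], "hand": [-1,-1,-1,-1,-1]}}

```text
clock: 15.58
position: [0.6231, 0.0047, 0.0945]
ee_rot: [-0.0, 1.0, 0.024, -0.005]
wrist_force: [0.6, -0.2, -0.4]
width: 0.0849
```

Run:
```python
from h import *
p=plan([(.6268,.0052,.14,.05),(.4038,.2663,.15,2.131)],start=(.6268,.0052,.099,.05),step=.04)
```

```text
linear [[0.0,0.0,-0.021],[0.0,0.0,-0.02],[-0.012,-0.015,-0.001],[-0.01,-0.016,-0.001],[-0.008,-0.017,-0.0]] spin [-0.0,-0.0,-6.6,-6.6,-6.6] hand [-1, -1, -1, -1, -1]
linear [[-0.006,-0.018,-0.001],[-0.004,-0.019,-0.0],[-0.001,-0.019,-0.001],[0.001,-0.019,-0.0],[0.003,-0.019,-0.001]] spin [-6.6,-6.6,-6.6,-6.6,-6.6] hand [-1, -1, -1, -1, -1]
linear [[0.005,-0.018,-0.0],[0.007,-0.018,-0.001],[0.009,-0.017,-0.0],[0.011,-0.016,-0.001],[0.013,-0.014,-0.0]] spin [-6.6,-6.6,-6.7,-6.6,-6.7] hand [-1, -1, -1, -1, -1]
linear [[0.014,-0.013,-0.001],[0.016,-0.011,-0.0],[0.017,-0.009,-0.001],[0.017,-0.007,-0.0],[0.0185,-0.0043,-0.001]] spin [-6.6,-6.7,-6.6,-6.7,-6.6] hand [-1, -1, -1, -1, -1]
end [0.4038 0.2663 0.15   2.1304]
```

>>> {"api": "arm_command", "payload": {"linear": [[0,0,-0.021],[0,0,-0.02],[-0.012,-0.015,-0.001],[-0.01,-0.016,-0.001],[-0.008,-0.017,0]], "spin": [0,0,-6.6,-6.6,-6.6], "hand": [-1,-1,-1,-1,-1]}}

```text
clock: 16.0
position: [0.5896, 0.0473, 0.1421]
ee_rot: [0.0, 0.98, 0.198, 0.001]
wrist_force: [-0.8, -0.1, -0.6]
width: 0.0854
```

>>> {"api": "arm_command", "payload": {"linear": [[-0.006,-0.018,-0.001],[-0.004,-0.019,0],[-0.001,-0.019,-0.001],[0.001,-0.019,0],[0.003,-0.019,-0.001]], "spin": [-6.6,-6.6,-6.6,-6.6,-6.6], "hand": [-1,-1,-1,-1,-1]}}

```text
clock: 16.42
position: [0.5271, 0.121, 0.1443]
ee_rot: [0.0, 0.883, 0.469, -0.0]
wrist_force: [0.2, 0.1, -0.6]
width: 0.0856
```

>>> {"api": "arm_command", "payload": {"linear": [[0.005,-0.018,0],[0.007,-0.018,-0.001],[0.009,-0.017,0],[0.011,-0.016,-0.001],[0.013,-0.014,0]], "spin": [-6.6,-6.6,-6.7,-6.6,-6.7], "hand": [-1,-1,-1,-1,-1]}}

```text
clock: 16.83
position: [0.4651, 0.1939, 0.1466]
ee_rot: [0.0, 0.713, 0.702, -0.0]
wrist_force: [0.5, 0.2, -0.9]
width: 0.0855
```

>>> {"api": "arm_command", "payload": {"linear": [[0.014,-0.013,-0.001],[0.016,-0.011,0],[0.017,-0.009,-0.001],[0.017,-0.007,0],[0.0185,-0.0043,-0.001]], "spin": [-6.6,-6.7,-6.6,-6.7,-6.6], "hand": [-1,-1,-1,-1,-1]}}

```text
clock: 17.25
position: [0.4035, 0.2664, 0.1493]
ee_rot: [0.0, 0.482, 0.876, -0.0]
wrist_force: [-0.5, -0.5, 0.4]
width: 0.0857
```

```bash
cat >> h.py <<'E'
def mods(cam="wrist",z=.006,show=True,i=None):
    i=i or r.camera_info(cam)
    for x in r.tip_of(cam,"module_a")[:4]: print(round(x["score"],2),(np.array(x["xy"])*[512,384]).round(1),at_z(cam,x["xy"][0]*512,x["xy"][1]*384,z,i).round(4))
def st():
    s=r.sense(); print(s["position"].round(4),yaw_of(s).round(4),s["width"].round(4),s["wrist_force"].round(1)); return s
E
python3 - <<'E'
from h import *
r.grab_frame("side"); st(); f,i=look("w6"); mods(i=i)
cv2.imwrite("pics/w6c.png",f[60:330,100:420])
r.grab_frame("scene"); mods("scene",.014)
E
```

```text
Traceback (most recent call last):
  File "h.py", line 47, in st
    s=r.sense(); print(s["position"].round(4),yaw_of(s).round(4),s["width"].round(4),s["wrist_force"].round(1)); return s
                                                                 ^^^^^^^^^^^^^^^^
AttributeError: 'float' object has no attribute 'round'
```

```bash
sed -i 's/s\["width"\].round(4)/round(float(s["width"]),4)/' h.py
python3 - <<'E'
from h import *
st(); f,i=look("w6"); mods(i=i)
x=[.4066,.2704,.560]; o=R.from_euler('z',x[2])
P=lambda p: proj("wrist",np.r_[x[:2],0]+o.apply(p),i)
for c in (0,.054):
    for z,pts in [(.024,[(-.022,-.033),(-.022,.033),(.008,.033),(.022,.019),(.022,-.019),(.008,-.033)]),(.050,[(-.014,-.015),(-.014,.015),(.010,.015),(.010,-.015)])]:
        cv2.polylines(f,[np.round(np.array([P((c+a,b,z)) for a,b in pts])*16).astype(np.int32)],True,(0,255,0) if z<.03 else (0,0,255),1,cv2.LINE_AA,4)
a=cv2.resize(f[60:360,160:350],None,fx=1.9,fy=1.9,interpolation=cv2.INTER_CUBIC)
g=r.grab_frame("scene"); mods("scene",.014)
b=cv2.resize(g[190:250,270:375],None,fx=4,fy=4,interpolation=cv2.INTER_CUBIC)
c=np.zeros((570,800,3),np.uint8); c[:a.shape[0],:a.shape[1]]=a; c[:b.shape[0],370:370+b.shape[1]]=b
cv2.imwrite("pics/w6c.png",c)
E
```

```text
[0.4015 0.2686 0.1495] 2.1413 0.0854 [-2.9  3.  -0.5]
0.95 [255.5 254.2] [0.453  0.3012 0.006 ]
0.6 [253.1 193.8] [0.4069 0.2692 0.006 ]
0.75 [182.  209.3] [0.4336 0.279  0.014 ]
0.71 [296.5 211.1] [0.6239 0.0054 0.014 ]
0.53 [177.1 218.2] [0.3881 0.2576 0.014 ]
```

View pics/w6c.png

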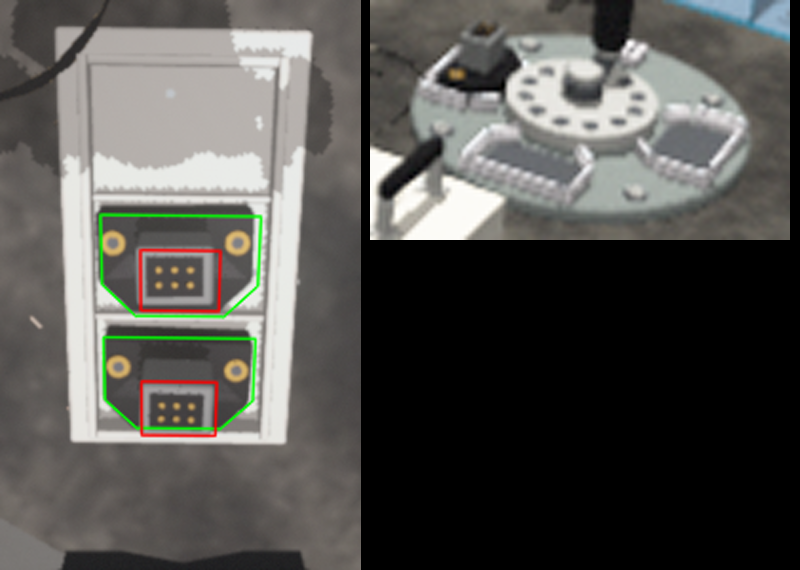

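>>> {"api": "arm_command", "payload": {"linear": [[0,0.001,0.03],[0,0,0.03],[0,0,0.03],[0,0,0.013],[0,0,0.009]], "spin": [0,0,0,0,0], "hand": [-1,-1,-1,-1,-1]}}

```text
clock: 17.92
position: [0.4042, 0.265, 0.0355]
ee_rot: [-0.001, 0.486, 0.874, -0.002]
wrist_force: [-0.9, 0.1, -0.7]
width: 0.0856
```

>>> {"api": "arm_command", "payload": {"linear": [[0,0,0],[0,0,0],[0,0,0],[0,0,0],[0,0,0]], "spin": [0,0,0,0,0], "hand": [-1,1,1,1,1]}}

```text
clock: 18.33
position: [0.4062, 0.2672, 0.0389]
ee_rot: [0.001, 0.485, 0.875, 0.001]
wrist_force: [0.6, 0.5, -0.5]
width: 0.0389
```

>>> {"api": "arm_command", "payload": {"linear": [[0,0,0],[0,0,-0.02],[0,0,-0.03],[0,0,-0.03],[0,0,-0.03]], "spin": [0,0,0,0,0], "hand": [1,1,1,1,1]}}

```text
clock: 18.75
position: [0.4045, 0.2665, 0.1491]
ee_rot: [-0.0, 0.485, 0.875, -0.0]
wrist_force: [0.9, 0.1, -1.5]
width: 0.0287
```

Run:
```python
from h import *
st()
# front nest: module yaw .05 -> tool yaw 1.621 ; centre
c,s=np.cos(.05),np.sin(.05); print("NF",.6318-.08*c,-.076-.08*s,"NR",.6318+.08*s,-.076-.08*c)
p=plan([(.45,.14,.21,1.8),(.5519,-.080,.20,1.621)],start=(.4046,.2668,.148,2.131),hand=1,step=.038)
```

```text
[0.4045 0.2665 0.1491] 2.1295 0.0287 [ 0.9  0.1 -1.5]
NF 0.5518999791684027 -0.07999833354165427 NR 0.6357983335416543 -0.15590002083159732
linear [[-0.033,-0.007,-0.016],[-0.033,-0.005,-0.015],[-0.034,-0.002,-0.016],[-0.0335,0.0016,-0.015],[-0.034,0.007,0.001]] spin [4.7,4.8,4.7,4.8,1.5] hand [1, 1, 1, 1, 1]
linear [[-0.034,0.008,0.002],[-0.033,0.009,0.001],[-0.033,0.01,0.002],[-0.033,0.01,0.001],[-0.033,0.011,0.002]] spin [1.5,1.4,1.5,1.4,1.5] hand [1, 1, 1, 1, 1]
linear [[-0.0326,0.0125,0.001],[0,0,0],[0,0,0],[0,0,0],[0,0,0]] spin [1.4,0,0,0,0] hand [1, 1, 1, 1, 1]
end [ 0.5519 -0.08    0.2     1.6214]
```

>>> {"api": "arm_command", "payload": {"linear": [[-0.033,-0.007,-0.016],[-0.033,-0.005,-0.015],[-0.034,-0.002,-0.016],[-0.0335,0.0016,-0.015],[-0.034,0.007,0.001]], "spin": [4.7,4.8,4.7,4.8,1.5], "hand": [1,1,1,1,1]}}

```text
clock: 19.17
position: [0.4664, 0.1072, 0.2124]
ee_rot: [0.002, 0.634, 0.774, 0.002]
wrist_force: [1.4, -0.2, -1.1]
width: 0.0287
```

>>> {"api": "arm_command", "payload": {"linear": [[-0.034,0.008,0.002],[-0.033,0.009,0.001],[-0.033,0.01,0.002],[-0.033,0.01,0.001],[-0.033,0.011,0.002]], "spin": [1.5,1.4,1.5,1.4,1.5], "hand": [1,1,1,1,1]}}

```text
clock: 19.58
position: [0.5374, -0.0503, 0.2011]
ee_rot: [0.0, 0.681, 0.732, 0.0]
wrist_force: [0.5, 0.8, -0.8]
width: 0.0291
```

>>> {"api": "arm_command", "payload": {"linear": [[-0.0326,0.0125,0.001],[0,0,0.04],[0,0,0.03],[0,0,0.03],[0,0,0]], "spin": [1.4,0,0,0,0], "hand": [1,1,1,1,1]}}

```text
clock: 20.0
position: [0.5469, -0.0794, 0.0939]
ee_rot: [-0.005, 0.69, 0.724, -0.003]
wrist_force: [-1.9, 0.2, -2.1]
width: 0.029
```

```bash
cat >> h.py <<'E'
def held(f):
    g=cv2.cvtColor(f,cv2.COLOR_BGR2GRAY); v=g[240:325,247:250].mean(1)
    d=np.where(v<45)[0]+240
    seg=np.split(d,np.where(np.diff(d)>1)[0]+1); print("dark rows",[(int(q[0]),int(q[-1])) for q in seg if len(q)>4])
E
python3 - <<'E'
from h import *
held(cv2.imread("pics/w5.png"))
r.grab_frame("side"); st(); f,i=look("w7"); held(f)
E
```

```text
dark rows [(264, 298)]
[ 0.5483 -0.0795  0.0969] 1.6196 0.0288 [ 0.8 -0.8 -0.8]
dark rows [(262, 296)]
```

>>> {"api": "arm_command", "payload": {"linear": [[0,0.001,0.02],[0,0,0.015],[0,0,0],[0,0,0],[0,0,0]], "spin": [0,0,0,0,0], "hand": [1,1,1,1,1]}}

```text
clock: 20.52
position: [0.5544, -0.0805, 0.0671]
ee_rot: [0.002, 0.689, 0.724, 0.001]
wrist_force: [0.5, -0.2, -0.9]
width: 0.029
```

>>> {"api": "arm_command", "payload": {"linear": [[0,0,0.004],[0,0,0.004],[0,0,0.004],[0,0,0.003],[0,0,0]], "spin": [0,0,0,0,0], "hand": [1,1,1,1,1]}}

```text
clock: 20.93
position: [0.5533, -0.0797, 0.0522]
ee_rot: [0.0, 0.689, 0.724, 0.001]
wrist_force: [-5.9, 3.3, 11.9]
width: 0.0287
```

Run:
```python
from h import *
s=st(); print(s["wrist_torque"].round(2))
```

```text
[ 0.5533 -0.0797  0.0522] 1.6202 0.0287 [-5.9  3.3 11.9]
[0.48 0.83 0.01]
```

>>> {"api": "arm_command", "payload": {"linear": [[0.0005,-0.001,0],[0.0005,-0.001,0.002],[0,0,0.002],[0,0,0],[0,0,0]], "spin": [0,0,0,0,0], "hand": [1,1,1,1,1]}}

```text
clock: 21.35
position: [0.5512, -0.0795, 0.047]
ee_rot: [0.001, 0.69, 0.724, 0.0]
wrist_force: [-3.6, 1.4, 10.5]
width: 0.0289
```

Run:
```python
from h import *
s=st(); print(s["wrist_torque"].round(2))
```

```text
[ 0.5512 -0.0795  0.047 ] 1.6198 0.0289 [-3.6  1.4 10.5]
[0.19 0.71 0.03]
```

>>> {"api": "arm_command", "payload": {"linear": [[0,-0.0007,0],[0,0,0.001],[0,0,0],[0,0,0],[0,0,0]], "spin": [0,0,0,0,0], "hand": [1,1,1,1,1]}}

```text
clock: 21.77
position: [0.5511, -0.0795, 0.047]
ee_rot: [0.001, 0.69, 0.724, 0.001]
wrist_force: [-4.8, 2.4, 16.2]
width: 0.029
```

>>> {"api": "arm_command", "payload": {"linear": [[0,0,0],[0,0,0],[0,0,0],[0,0,0],[0,0,-0.02]], "spin": [0,0,0,0,0], "hand": [-1,-1,-1,-1,-1]}}

```text
clock: 22.18
position: [0.5469, -0.0787, 0.0611]
ee_rot: [-0.003, 0.69, 0.724, -0.002]
wrist_force: [-0.4, 0.6, -0.5]
width: 0.085
```

>>> {"api": "arm_command", "payload": {"linear": [[0,0,-0.03],[0,0,-0.035],[0,0,-0.03],[0,0,0],[0,0,0]], "spin": [0,0,0,0,0], "hand": [-1,-1,-1,-1,-1]}}

```text
clock: 22.6
position: [0.5519, -0.0799, 0.1617]
ee_rot: [0.002, 0.69, 0.724, 0.001]
wrist_force: [0.1, -0.1, -0.5]
width: 0.0856
```

Run:
```python
from h import *
st()
p=plan([(.48,.14,.16,1.95),(.4500,.2967,.15,2.131),(.4500,.2967,.100,2.131)],step=.038)
```

```text
[ 0.5519 -0.0799  0.1617] 1.6198 0.0856 [ 0.1 -0.1 -0.5]
linear [[0.032,-0.009,0.0],[0.032,-0.007,0.0],[0.033,-0.006,0.0],[0.033,-0.004,0.0],[0.033,-0.003,0.001]] spin [-2.7,-2.7,-2.7,-2.7,-2.7] hand [-1, -1, -1, -1, -1]
linear [[0.033,-0.001,0.0],[0.0324,0.0011,0.0007],[0.031,0.006,0.002],[0.031,0.007,0.002],[0.031,0.008,0.002]] spin [-2.7,-2.7,-2.1,-2.1,-2.1] hand [-1, -1, -1, -1, -1]
linear [[0.031,0.01,0.002],[0.0299,0.0104,0.002],[-0.0,-0.0,0.025],[-0.0,-0.0,0.025],[0,0,0]] spin [-2.0,-2.1,0.0,0.0,0] hand [-1, -1, -1, -1, -1]
end [0.45   0.2967 0.1    2.1311]
```

>>> {"api": "arm_command", "payload": {"linear": [[0.032,-0.009,0],[0.032,-0.007,0],[0.033,-0.006,0],[0.033,-0.004,0],[0.033,-0.003,0.001]], "spin": [-2.7,-2.7,-2.7,-2.7,-2.7], "hand": [-1,-1,-1,-1,-1]}}

```text
clock: 23.02
position: [0.4961, 0.0792, 0.1569]
ee_rot: [-0.001, 0.599, 0.801, -0.001]
wrist_force: [0.8, 0.0, 0.2]
width: 0.0852
```

>>> {"api": "arm_command", "payload": {"linear": [[0.033,-0.001,0],[0.0324,0.001,0.0007],[0.031,0.006,0.002],[0.031,0.007,0.002],[0.031,0.008,0.002]], "spin": [-2.7,-2.7,-2.1,-2.1,-2.1], "hand": [-1,-1,-1,-1,-1]}}

```text
clock: 23.43
position: [0.458, 0.235, 0.15]
ee_rot: [-0.001, 0.514, 0.858, -0.001]
wrist_force: [-0.5, -0.4, 0.2]
width: 0.0856
```

>>> {"api": "arm_command", "payload": {"linear": [[0.031,0.01,0.002],[0.03,0.0104,0.002],[0,0,0],[0,0,0],[0,0,0]], "spin": [-2,-2.1,0,0,0], "hand": [-1,-1,-1,-1,-1]}}

```text
clock: 23.85
position: [0.4471, 0.2965, 0.1465]
ee_rot: [-0.001, 0.484, 0.875, -0.001]
wrist_force: [0.3, 0.1, -0.4]
width: 0.0853
```

Run:
```python
from h import *
st(); f,i=look("w8"); mods(i=i)
r.grab_frame("scene"); mods("scene",.014)
```

```text
[0.4471 0.2965 0.1465] 2.1311 0.0853 [ 0.3  0.1 -0.4]
0.74 [254.1 197.6] [0.4542 0.2986 0.006 ]
0.78 [307.4 230.5] [ 0.5501 -0.0702  0.014 ]
0.68 [297.9 211.4] [0.6248 0.0013 0.014 ]
0.62 [180.6 206.7] [0.4426 0.2923 0.014 ]
```

>>> {"api": "arm_command", "payload": {"linear": [[0,0.002,0.03],[0,0,0.03],[0,0,0.025],[0,0,0.015],[0,0,0.01]], "spin": [0,0,0,0,0], "hand": [-1,-1,-1,-1,-1]}}

```text
clock: 24.47
position: [0.4487, 0.2967, 0.0361]
ee_rot: [-0.001, 0.485, 0.875, -0.001]
wrist_force: [0.4, -0.8, -0.1]
width: 0.0856
```

>>> {"api": "arm_command", "payload": {"linear": [[0,0,0],[0,0,0],[0,0,0],[0,0,0],[0,0,0]], "spin": [0,0,0,0,0], "hand": [-1,-1,1,1,1]}}

```text
clock: 24.88
position: [0.4509, 0.2988, 0.0394]
ee_rot: [0.001, 0.484, 0.875, 0.001]
wrist_force: [0.7, 0.1, -0.5]
width: 0.0519
```

>>> {"api": "arm_command", "payload": {"linear": [[0,0,0],[0,0,0],[0,0,0],[0,0,-0.02],[0,0,-0.03]], "spin": [0,0,0,0,0], "hand": [1,1,1,1,1]}}

```text
clock: 25.3
position: [0.4467, 0.2969, 0.0856]
ee_rot: [-0.002, 0.484, 0.875, -0.003]
wrist_force: [0.5, -0.5, -1.1]
width: 0.0288
```

>>> {"api": "arm_command", "payload": {"linear": [[0,0,-0.035],[0,0,-0.035],[0,0,0],[0,0,0],[0,0,0]], "spin": [0,0,0,0,0], "hand": [1,1,1,1,1]}}

```text
clock: 25.72
position: [0.4493, 0.2981, 0.1574]
ee_rot: [-0.0, 0.484, 0.875, -0.0]
wrist_force: [-0.5, -0.3, -1.9]
width: 0.0292
```

Run:
```python
from h import *
st()
# right nest: module yaw pi/2+.05, tool yaw pi+.05
# go with yaw increasing 2.131->3.19
p=plan([(.50,.10,.22,2.6),(.55,-.10,.22,2.9),(.6358,-.156,.18,3.192)],hand=1,step=.038)
```

```text
[0.4493 0.2981 0.1574] 2.1312 0.0292 [-0.5 -0.3 -1.9]
linear [[-0.032,-0.01,-0.01],[-0.032,-0.013,-0.011],[-0.03,-0.015,-0.01],[-0.029,-0.018,-0.011],[-0.028,-0.02,-0.01]] spin [-4.5,-4.5,-4.5,-4.5,-4.4] hand [1, 1, 1, 1, 1]
linear [[-0.0261,-0.0223,-0.0106],[-0.024,-0.024,-0.0],[-0.023,-0.026,-0.0],[-0.022,-0.027,-0.0],[-0.02,-0.027,-0.0]] spin [-4.5,-2.9,-2.8,-2.9,-2.8] hand [1, 1, 1, 1, 1]
linear [[-0.019,-0.029,-0.0],[-0.0182,-0.0293,-0.0],[-0.032,-0.011,0.013],[-0.031,-0.014,0.013],[-0.0296,-0.0179,0.014]] spin [-2.9,-2.8,-5.6,-5.6,-5.6] hand [1, 1, 1, 1, 1]
end [ 0.6358 -0.156   0.18    3.1924]
```

>>> {"api": "arm_command", "payload": {"linear": [[-0.032,-0.01,-0.01],[-0.032,-0.013,-0.011],[-0.03,-0.015,-0.01],[-0.029,-0.018,-0.011],[-0.028,-0.02,-0.01]], "spin": [-4.5,-4.5,-4.5,-4.5,-4.4], "hand": [1,1,1,1,1]}}

```text
clock: 26.13
position: [0.4906, 0.132, 0.2082]
ee_rot: [-0.002, 0.303, 0.953, -0.001]
wrist_force: [1.5, -0.1, -1.0]
width: 0.0289
```

>>> {"api": "arm_command", "payload": {"linear": [[-0.026,-0.022,-0.011],[-0.024,-0.024,0],[-0.023,-0.026,0],[-0.022,-0.027,0],[-0.02,-0.027,0]], "spin": [-4.5,-2.9,-2.8,-2.9,-2.8], "hand": [1,1,1,1,1]}}

```text
clock: 26.55
position: [0.532, -0.0341, 0.2187]
ee_rot: [-0.002, 0.169, 0.986, -0.0]
wrist_force: [0.7, -0.4, -0.8]
width: 0.0286
```

>>> {"api": "arm_command", "payload": {"linear": [[-0.019,-0.029,0],[-0.018,-0.029,0],[-0.032,-0.011,0.013],[-0.031,-0.014,0.013],[-0.03,-0.018,0.014]], "spin": [-2.9,-2.8,-5.6,-5.6,-5.6], "hand": [1,1,1,1,1]}}

```text
clock: 26.97
position: [0.6363, -0.1562, 0.1783]
ee_rot: [-0.002, -0.027, 1.0, 0.001]
wrist_force: [1.1, -0.3, -0.8]
width: 0.0285
```

>>> {"api": "arm_command", "payload": {"linear": [[0,0,0.02],[0,0,0.02],[0,0,0],[0,0,0],[0,0,0]], "spin": [0,0,0,0,0], "hand": [1,1,1,1,1]}}

```text
clock: 27.38
position: [0.636, -0.1549, 0.1408]
ee_rot: [-0.001, -0.025, 1.0, 0.0]
wrist_force: [-0.3, -0.2, -0.4]
width: 0.0287
```

Run:
```python
from h import *
st(); f,i=look("w9"); held(f); p=plan([(.6358,-.156,.10,3.192)],hand=1)
```

```text
[ 0.636  -0.1549  0.1408] -3.0906 0.0287 [-0.3 -0.2 -0.4]
dark rows []
linear [[0.0,-0.0,0.021],[0.001,-0.0009,0.021],[0,0,0],[0,0,0],[0,0,0]] spin [0.0,0.0,0,0,0] hand [1, 1, 1, 1, 1]
end [ 0.6358 -0.156   0.1    -3.0905]
```

>>> {"api": "arm_command", "payload": {"linear": [[0,0,0.025],[0,0,0.025],[0,0,0.02],[0,0,0.006],[0,0,0]], "spin": [0,0,0,0,0], "hand": [1,1,1,1,1]}}

```text
clock: 27.85
position: [0.6356, -0.1547, 0.0645]
ee_rot: [-0.001, -0.025, 1.0, 0.0]
wrist_force: [1.1, 0.2, -0.6]
width: 0.0289
```

>>> {"api": "arm_command", "payload": {"linear": [[0,0,0.004],[0,0,0.004],[0,0,0.003],[0,0,0],[0,0,0]], "spin": [0,0,0,0,0], "hand": [1,1,1,1,1]}}

```text
clock: 28.27
position: [0.6371, -0.1556, 0.0548]
ee_rot: [0.001, -0.025, 1.0, -0.0]
wrist_force: [0.1, -1.3, -0.2]
width: 0.0289
```

Run:
```python
from h import *
s=st(); print(s["wrist_torque"].round(2))
```

```text
[ 0.6371 -0.1556  0.0548] -3.091 0.0289 [ 0.1 -1.3 -0.2]
[-0.18 -0.04 -0.08]
```

>>> {"api": "arm_command", "payload": {"linear": [[0,-0.0005,0.003],[0,0,0.003],[0,0,0.002],[0,0,0],[0,0,0]], "spin": [0,0,0,0,0], "hand": [1,1,1,1,1]}}

```text
clock: 28.68
position: [0.6368, -0.1569, 0.0472]
ee_rot: [0.0, -0.025, 1.0, -0.001]
wrist_force: [-2.4, -2.5, 4.6]
width: 0.029
```

Run:
```python
from h import *
s=st(); print(s["wrist_torque"].round(2))
```

```text
[ 0.6368 -0.1569  0.0472] -3.0915 0.029 [-2.4 -2.5  4.6]
[-0.46  0.65 -0.  ]
```

>>> {"api": "arm_command", "payload": {"linear": [[0.0005,-0.0005,0.001],[0,0,0.001],[0,0,0],[0,0,0],[0,0,0]], "spin": [0,0,0,0,0], "hand": [1,1,1,1,1]}}

```text
clock: 29.1
position: [0.6368, -0.1571, 0.0471]
ee_rot: [0.001, -0.025, 1.0, -0.001]
wrist_force: [-6.3, -1.1, 15.4]
width: 0.0291
```

>>> {"api": "arm_command", "payload": {"linear": [[0,0,0],[0,0,0],[0,0,0],[0,0,0],[0,0,-0.02]], "spin": [0,0,0,0,0], "hand": [-1,-1,-1,-1,-1]}}

```text
clock: 29.52
position: [0.6331, -0.155, 0.0597]
ee_rot: [-0.004, -0.025, 1.0, 0.002]
wrist_force: [-0.7, -0.2, 0.4]
width: 0.0852
```

>>> {"api": "arm_command", "payload": {"linear": [[0,0,-0.035],[0,0,-0.04],[0,0,-0.04],[0,0,-0.035],[0,0,0]], "spin": [0,0,0,0,0], "hand": [-1,-1,-1,-1,-1]}}

```text
clock: 29.93
position: [0.6401, -0.1574, 0.2228]
ee_rot: [0.006, -0.025, 1.0, -0.002]
wrist_force: [1.3, -0.4, 1.7]
width: 0.0859
```

Run:
```python
from h import *
st()
p=plan([(.57,-.12,.25,-2.6)])
```

```text
[ 0.6401 -0.1574  0.2228] -3.0906 0.0859 [ 1.3 -0.4  1.7]
linear [[0.014,0.008,-0.005],[0.013,0.01,-0.006],[0.012,0.011,-0.005],[0.01,0.011,-0.006],[0.0094,0.0127,-0.0052]] spin [-5.6,-5.6,-5.6,-5.7,-5.6] hand [-1, -1, -1, -1, -1]
end [ 0.57   -0.12    0.25   -2.6002]
```

Run:
```python
from h import *
p=plan([(.632,-.045,.25,3.1916)],start=(.6363,-.1571,.215,3.192),step=.03)
```

```text
linear [[-0.0,0.028,-0.009],[-0.0,0.028,-0.009],[-0.001,0.028,-0.008],[-0.0004,0.0282,-0.009],[0,0,0]] spin [0.0,0.0,0.0,0.0,0] hand [-1, -1, -1, -1, -1]
end [ 0.632 -0.045  0.25   3.192]
```

>>> {"api": "arm_command", "payload": {"linear": [[0,0.028,-0.009],[0,0.028,-0.009],[-0.001,0.028,-0.008],[0,0.028,-0.009],[0,0,0]], "spin": [0,0,0,0,0], "hand": [-1,-1,-1,-1,-1]}}

```text
clock: 30.35
position: [0.6319, -0.0394, 0.2507]
ee_rot: [0.001, -0.028, 1.0, 0.001]
wrist_force: [0.2, 0.5, 0.3]
width: 0.0858
```

>>> {"api": "arm_command", "payload": {"linear": [[0,0,0],[0,0,0],[0,0,0],[0,0,0],[0,0,0]], "spin": [0,0,0,0,0], "hand": [-1,-1,-1,-1,-1]}}

```text
clock: 30.77
position: [0.6313, -0.0454, 0.2485]
ee_rot: [-0.0, -0.025, 1.0, -0.0]
wrist_force: [0.3, 0.5, -0.6]
width: 0.0853
```

Run:
```python
from h import *
st(); f,i=look("w10"); mods(z=.014,i=i)
for q,z in [("crank_grip",.096),("spindle",.096)]:
    for x in r.tip_of("wrist",q)[:1]: print(q,round(x["score"],2),(np.array(x["xy"])*[512,384]).round(1),at_z("wrist",x["xy"][0]*512,x["xy"][1]*384,z,i).round(4))
x=[.6318,-.0760,.050]; o=R.from_euler('z',x[2]); P=lambda p: proj("wrist",np.r_[x[:2],0]+o.apply(p),i)
print({n:P(p).round(1).tolist() for n,p in dict(hub=(0,0,.051),g=(.05,0,.112),idx=(.109,0,.024)).items()})
for n in [(-.08,0,0),(0,.08,-90),(0,-.08,90)]:
    pts=[(-.022,-.033),(-.022,.033),(.008,.033),(.022,.019),(.022,-.019),(.008,-.033)]
    q=[P(np.r_[n[:2],.032]+R.from_euler('z',n[2],degrees=True).apply((a,b,0))) for a,b in pts]
    cv2.polylines(f,[np.round(np.array(q)*16).astype(np.int32)],True,(0,255,0),1,cv2.LINE_AA,4)
cv2.imwrite("pics/w10c.png",cv2.resize(f[20:290,110:400],None,fx=2.1,fy=2.1,interpolation=cv2.INTER_CUBIC))
```

```text
[ 0.6313 -0.0454  0.2485] -3.0923 0.0853 [ 0.3  0.5 -0.6]
0.9 [330.3 145. ] [ 0.552  -0.0751  0.014 ]
0.83 [260.8 207.7] [0.6235 0.     0.014 ]
0.55 [257.2  61.9] [ 0.6356 -0.1551  0.014 ]
crank_grip 0.85 [203.3 151.3] [ 0.6775 -0.0734  0.096 ]
spindle 0.93 [259.5 150.1] [ 0.63   -0.0767  0.096 ]
{'hub': [257.1, 144.5], 'g': [194.9, 153.6], 'idx': [153.6, 141.4]}
```

View pics/w10c.png

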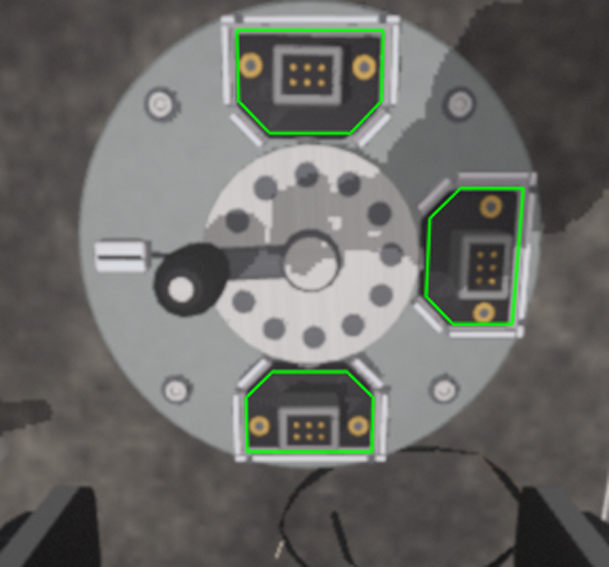

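Run:
```python
from h import *
i=json.load(open("pics/w10.json"))
f=cv2.imread("pics/w10.png"); g=cv2.cvtColor(f,cv2.COLOR_BGR2GRAY)[140:175,180:215]; m=g>130
n,l,s,c=cv2.connectedComponentsWithStats(m.astype(np.uint8)); print([(s[k][4],(c[k]+[180,140]).round(1).tolist()) for k in range(1,n)])
for u in [(196.2,157.6)]:
    p=at_z("wrist",*u,.112,i); d=p[:2]-[.6318,-.076]; print(p.round(4),np.hypot(*d).round(4),"phi",(.05-np.arctan2(d[1],d[0])).round(4))
p=plan([(.6814,-.0733,.14,3.192),(.6814,-.0733,.088,3.192)],step=.03)
```

```text
[(np.int32(312), [193.1, 166.5]), (np.int32(112), [195.8, 157.4])]
[ 0.6807 -0.0703  0.112 ] 0.0493 phi -0.0651
linear [[-0.01,-0.006,0.022],[-0.01,-0.006,0.022],[-0.009,-0.006,0.022],[-0.01,-0.006,0.021],[-0.0094,-0.0069,0.0219]] spin [-0.0,-0.0,-0.0,-0.0,-0.0] hand [-1, -1, -1, -1, -1]
linear [[-0.0,-0.0,0.026],[-0.0,-0.0,0.026],[0,0,0],[0,0,0],[0,0,0]] spin [-0.0,-0.0,0,0,0] hand [-1, -1, -1, -1, -1]
end [ 0.6814 -0.0733  0.088  -3.0915]
```

```bash
cat > circ.py <<'E'
from h import *
a0=.115; psi=3.192; c=np.array([.6318,-.076])
P=lambda k: c+.05*np.array([np.cos(a0-np.radians(12)*k),np.sin(a0-np.radians(12)*k)])
x=np.array([np.cos(psi),np.sin(psi)]); y=np.array([np.sin(psi),-np.cos(psi)])
acc=np.zeros(2); rows=[]
for k in range(1,31):
    d=P(k)-P(0); t=np.array([d@x,d@y]); l=np.round(t-acc,4); acc+=l; rows.append([float(l[0]),float(l[1]),0])
for j in range(0,30,5): print(str(rows[j:j+5]).replace(" ",""))
print(acc, P(0))
E
python3 circ.py
python3 - <<'E'
from h import *
p=plan([(.6815,-.0703,.14,3.192),(.6815,-.0703,.088,3.192)],start=(.632,-.045,.25,3.192),step=.03)
E
```

```text
[[0.0004,-0.0104,0],[0.0026,-0.0102,0],[0.0046,-0.0093,0],[0.0065,-0.0082,0],[0.0081,-0.0067,0]]
[[0.0092,-0.0049,0],[0.0101,-0.0028,0],[0.0104,-0.0007,0],[0.0103,0.0015,0],[0.0098,0.0036,0]]
[[0.0089,0.0056,0],[0.0075,0.0073,0],[0.0058,0.0087,0],[0.0038,0.0097,0],[0.0018,0.0103,0]]
[[-0.0004,0.0105,0],[-0.0026,0.0101,0],[-0.0046,0.0094,0],[-0.0065,0.0082,0],[-0.0081,0.0067,0]]
[[-0.0092,0.0048,0],[-0.0101,0.0029,0],[-0.0104,0.0006,0],[-0.0104,-0.0015,0],[-0.0098,-0.0036,0]]
[[-0.0088,-0.0056,0],[-0.0075,-0.0073,0],[-0.0058,-0.0087,0],[-0.0038,-0.0097,0],[-0.0018,-0.0103,0]]
[7.80625564e-18 3.46944695e-18] [ 0.68146974 -0.07026267]
linear [[-0.01,-0.006,0.022],[-0.01,-0.005,0.022],[-0.009,-0.006,0.022],[-0.01,-0.005,0.022],[-0.0092,-0.0058,0.022]] spin [-0.0,-0.0,-0.0,-0.0,-0.0] hand [-1, -1, -1, -1, -1]
linear [[0.0,0.0,0.026],[0.0,0.0,0.026],[0,0,0],[0,0,0],[0,0,0]] spin [-0.0,-0.0,0,0,0] hand [-1, -1, -1, -1, -1]
end [ 0.6815 -0.0703  0.088   3.192 ]
```

>>> {"api": "arm_command", "payload": {"linear": [[-0.01,-0.006,0.022],[-0.01,-0.005,0.022],[-0.009,-0.006,0.022],[-0.01,-0.005,0.022],[-0.0092,-0.0058,0.012]], "spin": [0,0,0,0,0], "hand": [-1,-1,-1,-1,-1]}}

```text
clock: 31.38
position: [0.6802, -0.0697, 0.146]
ee_rot: [-0.002, -0.025, 1.0, 0.0]
wrist_force: [0.4, -0.3, -0.3]
width: 0.0852
```

>>> {"api": "arm_command", "payload": {"linear": [[0,0,0],[0,0,0.02],[0,0,0.02],[0,0,0.02],[0,0,0]], "spin": [0,0,0,0,0], "hand": [-1,-1,-1,-1,-1]}}

```text
clock: 31.8
position: [0.6783, -0.0691, 0.0858]
ee_rot: [-0.003, -0.025, 1.0, 0.001]
wrist_force: [-1.1, 0.3, -1.6]
width: 0.0854
```

>>> {"api": "arm_command", "payload": {"linear": [[0,0,0],[0,0,0],[0,0,0],[0,0,0],[0,0,0]], "spin": [0,0,0,0,0], "hand": [-1,-1,-1,1,1], "newtons": 40}}

```text
clock: 32.22
position: [0.682, -0.0698, 0.0906]
ee_rot: [0.001, -0.025, 1.0, -0.0]
wrist_force: [0.3, 0.6, 1.0]
width: 0.0638
```

>>> {"api": "arm_command", "payload": {"linear": [[0,0,0],[0,0,0],[0,0,0],[0,0,0],[0,0,0]], "spin": [0,0,0,0,0], "hand": [1,1,1,1,1]}}

```text
clock: 32.63
position: [0.6809, -0.0697, 0.0895]
ee_rot: [-0.0, -0.025, 1.0, -0.0]
wrist_force: [-2.2, 0.4, 4.4]
width: 0.0262
```

Run:
```python
from h import *
s=st(); print(s["wrist_torque"].round(2))
```

```text
[ 0.6809 -0.0697  0.0895] -3.0908 0.0262 [-2.2  0.4  4.4]
[0.03 0.45 0.03]
```

>>> {"api": "arm_command", "payload": {"linear": [[0.0004,-0.0104,0],[0.0026,-0.0102,0],[0.0046,-0.0093,0],[0.0065,-0.0082,0],[0.0081,-0.0067,0]], "spin": [0,0,0,0,0], "hand": [1,1,1,1,1]}}

```text
clock: 33.05
position: [0.6616, -0.1145, 0.0895]
ee_rot: [0.001, -0.026, 1.0, 0.002]
wrist_force: [-1.0, 6.6, 4.2]
width: 0.0261
```

>>> {"api": "arm_command", "payload": {"linear": [[0.0092,-0.0049,0],[0.0101,-0.0028,0],[0.0104,-0.0007,0],[0.0103,0.0015,0],[0.0098,0.0036,0]], "spin": [0,0,0,0,0], "hand": [1,1,1,1,1]}}

```text
clock: 33.47
position: [0.6134, -0.1216, 0.0896]
ee_rot: [0.002, -0.025, 1.0, 0.0]
wrist_force: [4.6, 3.4, -0.5]
width: 0.0266
```

>>> {"api": "arm_command", "payload": {"linear": [[0.0089,0.0056,0],[0.0075,0.0073,0],[0.0058,0.0087,0],[0.0038,0.0097,0],[0.0018,0.0103,0]], "spin": [0,0,0,0,0], "hand": [1,1,1,1,1]}}

```text
clock: 33.88
position: [0.5816, -0.0819, 0.0896]
ee_rot: [0.0, -0.025, 1.0, -0.001]
wrist_force: [1.3, -3.2, 2.2]
width: 0.0262
```

>>> {"api": "arm_command", "payload": {"linear": [[-0.0004,0.0105,0],[-0.0026,0.0101,0],[-0.0046,0.0094,0],[-0.0065,0.0082,0],[-0.0081,0.0067,0]], "spin": [0,0,0,0,0], "hand": [1,1,1,1,1]}}

```text
clock: 34.3
position: [0.6014, -0.0341, 0.0895]
ee_rot: [-0.0, -0.026, 1.0, -0.0]
wrist_force: [-0.9, -5.1, 5.8]
width: 0.026
```

>>> {"api": "arm_command", "payload": {"linear": [[-0.0092,0.0048,0],[-0.0101,0.0029,0],[-0.0104,0.0006,0],[-0.0104,-0.0015,0],[-0.0098,-0.0036,0]], "spin": [0,0,0,0,0], "hand": [1,1,1,1,1]}}

```text
clock: 34.72
position: [0.6505, -0.0282, 0.0895]
ee_rot: [-0.001, -0.026, 1.0, -0.0]
wrist_force: [-5.5, -3.6, 9.6]
width: 0.0261
```

>>> {"api": "arm_command", "payload": {"linear": [[-0.0088,-0.0056,0],[-0.0075,-0.0073,0],[-0.0058,-0.0087,0],[-0.0038,-0.0097,0],[-0.0018,-0.0103,0]], "spin": [0,0,0,0,0], "hand": [1,1,1,1,1]}}

```text
clock: 35.13
position: [0.6806, -0.0667, 0.0895]
ee_rot: [-0.001, -0.027, 1.0, 0.002]
wrist_force: [-4.5, 3.5, 9.4]
width: 0.0259
```

```bash
cat >> h.py <<'E'
def crank(name,cam="wrist"):
    f,i=look(name)
    x=r.search_frame(cam,"crank"); print([(round(a["score"],2),np.round(np.array(a["bbox"])*[512,384,512,384],0).tolist()) for a in x[:1]])
    for q in ("crank_grip","spindle"):
        for a in r.tip_of(cam,q)[:1]: print(q,round(a["score"],2),at_z(cam,a["xy"][0]*512,a["xy"][1]*384,.096,i).round(4))
    return f
E
python3 - <<'E'
from h import *
s=st(); f=crank("w11"); held(f)
cv2.imwrite("pics/w11c.png",np.hstack([f,r.grab_frame("side")[100:220,180:340].repeat(1,0).repeat(1,1).copy() if 0 else cv2.resize(r.grab_frame("side")[120:210,210:310],(288,384)[:1]+(384,))]))
E
```

```text
[ 0.6806 -0.0667  0.0895] -3.0886 0.0259 [-4.5  3.5  9.4]
[(0.88, [326.0, 218.0, 201.0, 195.0])]
crank_grip 0.61 [ 0.6809 -0.0685  0.096 ]
spindle 0.95 [ 0.6318 -0.0759  0.096 ]
dark rows []
```

View pics/w11c.png

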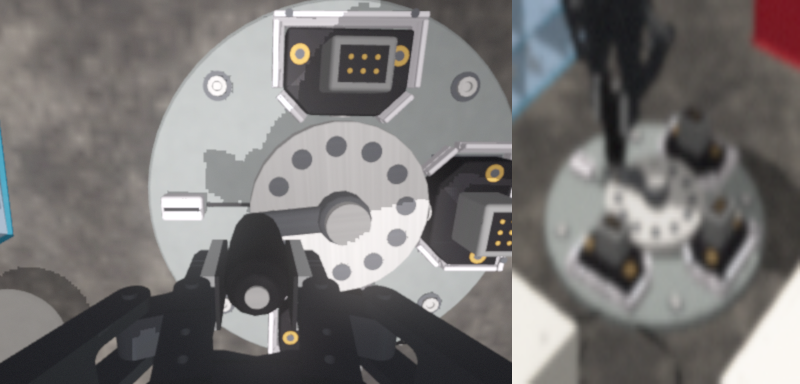

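>>> {"api": "arm_command", "payload": {"linear": [[0.0004,-0.0104,0],[0.0026,-0.0102,0],[0.0046,-0.0093,0],[0.0065,-0.0082,0],[0.0081,-0.0067,0]], "spin": [0,0,0,0,0], "hand": [1,1,1,1,1]}}

```text
clock: 35.8
position: [0.6627, -0.1134, 0.0895]
ee_rot: [0.002, -0.026, 1.0, 0.002]
wrist_force: [2.2, 4.1, 5.1]
width: 0.0263
```

>>> {"api": "arm_command", "payload": {"linear": [[0.0092,-0.0049,0],[0.0101,-0.0028,0],[0.0104,-0.0007,0],[0.0103,0.0015,0],[0.0098,0.0036,0]], "spin": [0,0,0,0,0], "hand": [1,1,1,1,1]}}

```text
clock: 36.22
position: [0.6128, -0.1212, 0.0896]
ee_rot: [0.002, -0.025, 1.0, -0.0]
wrist_force: [4.9, 0.0, 3.0]
width: 0.0265
```

>>> {"api": "arm_command", "payload": {"linear": [[0.0089,0.0056,0],[0.0075,0.0073,0],[0.0058,0.0087,0],[0.0038,0.0097,0],[0.0018,0.0103,0]], "spin": [0,0,0,0,0], "hand": [1,1,1,1,1]}}

```text
clock: 36.63
position: [0.5815, -0.081, 0.0895]
ee_rot: [0.0, -0.025, 1.0, -0.001]
wrist_force: [2.1, -3.5, 5.9]
width: 0.0262
```

>>> {"api": "arm_command", "payload": {"linear": [[-0.0004,0.0105,0],[-0.0026,0.0101,0],[-0.0046,0.0094,0],[-0.0065,0.0082,0],[-0.0081,0.0067,0]], "spin": [0,0,0,0,0], "hand": [1,1,1,1,1]}}

```text
clock: 37.05
position: [0.6009, -0.0345, 0.0895]
ee_rot: [-0.001, -0.026, 1.0, -0.001]
wrist_force: [-0.7, -5.1, 6.8]
width: 0.0264
```

>>> {"api": "arm_command", "payload": {"linear": [[-0.0092,0.0048,0],[-0.0101,0.0029,0],[-0.0104,0.0006,0],[-0.0104,-0.0015,0],[-0.0098,-0.0036,0]], "spin": [0,0,0,0,0], "hand": [1,1,1,1,1]}}

```text
clock: 37.47
position: [0.6498, -0.028, 0.0894]
ee_rot: [-0.002, -0.026, 1.0, 0.0]
wrist_force: [-4.8, -2.9, 10.6]
width: 0.0261
```

>>> {"api": "arm_command", "payload": {"linear": [[-0.0088,-0.0056,0],[-0.0075,-0.0073,0],[-0.0058,-0.0087,0],[-0.0038,-0.0097,0],[-0.0018,-0.0103,0]], "spin": [0,0,0,0,0], "hand": [1,1,1,1,1]}}

```text
clock: 37.88
position: [0.6805, -0.0666, 0.0895]
ee_rot: [-0.001, -0.027, 1.0, 0.002]
wrist_force: [-2.7, 3.8, 8.6]
width: 0.0261
```

Run:
```python
from h import *
s=st(); f=crank("w12")
```

```text
[ 0.6805 -0.0666  0.0895] -3.0885 0.0261 [-2.7  3.8  8.6]
[(0.77, [326.0, 218.0, 205.0, 197.0])]
crank_grip 0.77 [ 0.6807 -0.0678  0.096 ]
spindle 0.94 [ 0.6316 -0.0764  0.096 ]
```

Two turns done, identical signature. Third.

>>> {"api": "arm_command", "payload": {"linear": [[0.0004,-0.0104,0],[0.0026,-0.0102,0],[0.0046,-0.0093,0],[0.0065,-0.0082,0],[0.0081,-0.0067,0]], "spin": [0,0,0,0,0], "hand": [1,1,1,1,1]}}

```text
clock: 38.5
position: [0.6625, -0.1135, 0.0895]
ee_rot: [0.001, -0.026, 1.0, 0.002]
wrist_force: [2.8, 2.7, 5.7]
width: 0.0261
```

>>> {"api": "arm_command", "payload": {"linear": [[0.0092,-0.0049,0],[0.0101,-0.0028,0],[0.0104,-0.0007,0],[0.0103,0.0015,0],[0.0098,0.0036,0]], "spin": [0,0,0,0,0], "hand": [1,1,1,1,1]}}

```text
clock: 38.92
position: [0.6123, -0.121, 0.0895]
ee_rot: [0.001, -0.025, 1.0, -0.0]
wrist_force: [4.5, -0.8, 4.3]
width: 0.0265
```

>>> {"api": "arm_command", "payload": {"linear": [[0.0089,0.0056,0],[0.0075,0.0073,0],[0.0058,0.0087,0],[0.0038,0.0097,0],[0.0018,0.0103,0]], "spin": [0,0,0,0,0], "hand": [1,1,1,1,1]}}

```text
clock: 39.33
position: [0.5814, -0.0808, 0.0895]
ee_rot: [0.0, -0.025, 1.0, -0.001]
wrist_force: [3.9, -3.0, 5.1]
width: 0.026
```

>>> {"api": "arm_command", "payload": {"linear": [[-0.0004,0.0105,0],[-0.0026,0.0101,0],[-0.0046,0.0094,0],[-0.0065,0.0082,0],[-0.0081,0.0067,0]], "spin": [0,0,0,0,0], "hand": [1,1,1,1,1]}}

```text
clock: 39.75
position: [0.6006, -0.0347, 0.0894]
ee_rot: [-0.001, -0.026, 1.0, -0.001]
wrist_force: [0.1, -5.3, 7.3]
width: 0.0259
```

>>> {"api": "arm_command", "payload": {"linear": [[-0.0092,0.0048,0],[-0.0101,0.0029,0],[-0.0104,0.0006,0],[-0.0104,-0.0015,0],[-0.0098,-0.0036,0]], "spin": [0,0,0,0,0], "hand": [1,1,1,1,1]}}

```text
clock: 40.17
position: [0.6495, -0.0279, 0.0894]
ee_rot: [-0.002, -0.026, 1.0, 0.0]
wrist_force: [-4.1, -1.4, 11.6]
width: 0.0261
```

>>> {"api": "arm_command", "payload": {"linear": [[-0.0088,-0.0056,0],[-0.0075,-0.0073,0],[-0.0058,-0.0087,0],[-0.0038,-0.0097,0],[-0.0018,-0.0103,0]], "spin": [0,0,0,0,0], "hand": [1,1,1,1,1]}}

```text
clock: 40.58
position: [0.6805, -0.0666, 0.0894]
ee_rot: [-0.001, -0.027, 1.0, 0.002]
wrist_force: [-1.4, 3.4, 9.2]
width: 0.0261
```

Run:
```python
from h import *
s=st(); f=crank("w13")
```

```text
[ 0.6805 -0.0666  0.0894] -3.0885 0.0261 [-1.4  3.4  9.2]
[(0.61, [327.0, 216.0, 204.0, 198.0])]
crank_grip 0.93 [ 0.6808 -0.068   0.096 ]
spindle 0.95 [ 0.632  -0.0777  0.096 ]
```

Fourth.

>>> {"api": "arm_command", "payload": {"linear": [[0.0004,-0.0104,0],[0.0026,-0.0102,0],[0.0046,-0.0093,0],[0.0065,-0.0082,0],[0.0081,-0.0067,0]], "spin": [0,0,0,0,0], "hand": [1,1,1,1,1]}}

```text
clock: 41.2
position: [0.6623, -0.1137, 0.0895]
ee_rot: [0.001, -0.026, 1.0, 0.001]
wrist_force: [3.2, 2.0, 6.9]
width: 0.0263
```

>>> {"api": "arm_command", "payload": {"linear": [[0.0092,-0.0049,0],[0.0101,-0.0028,0],[0.0104,-0.0007,0],[0.0103,0.0015,0],[0.0098,0.0036,0]], "spin": [0,0,0,0,0], "hand": [1,1,1,1,1]}}

```text
clock: 41.62
position: [0.6122, -0.1209, 0.0895]
ee_rot: [0.001, -0.025, 1.0, -0.0]
wrist_force: [4.0, -0.8, 5.7]
width: 0.0264
```

>>> {"api": "arm_command", "payload": {"linear": [[0.0089,0.0056,0],[0.0075,0.0073,0],[0.0058,0.0087,0],[0.0038,0.0097,0],[0.0018,0.0103,0]], "spin": [0,0,0,0,0], "hand": [1,1,1,1,1]}}

```text
clock: 42.03
position: [0.5814, -0.0807, 0.0895]
ee_rot: [0.0, -0.025, 1.0, -0.001]
wrist_force: [2.7, -4.2, 6.0]
width: 0.026
```

>>> {"api": "arm_command", "payload": {"linear": [[-0.0004,0.0105,0],[-0.0026,0.0101,0],[-0.0046,0.0094,0],[-0.0065,0.0082,0],[-0.0081,0.0067,0]], "spin": [0,0,0,0,0], "hand": [1,1,1,1,1]}}

```text
clock: 42.45
position: [0.6006, -0.0347, 0.0895]
ee_rot: [-0.001, -0.026, 1.0, -0.001]
wrist_force: [-1.6, -6.8, 8.8]
width: 0.0261
```

>>> {"api": "arm_command", "payload": {"linear": [[-0.0092,0.0048,0],[-0.0101,0.0029,0],[-0.0104,0.0006,0],[-0.0104,-0.0015,0],[-0.0098,-0.0036,0]], "spin": [0,0,0,0,0], "hand": [1,1,1,1,1]}}

```text
clock: 42.87
position: [0.6495, -0.0279, 0.0894]
ee_rot: [-0.002, -0.026, 1.0, 0.0]
wrist_force: [-6.0, -1.4, 12.9]
width: 0.0267
```

>>> {"api": "arm_command", "payload": {"linear": [[-0.0088,-0.0056,0],[-0.0075,-0.0073,0],[-0.0058,-0.0087,0],[-0.0038,-0.0097,0],[-0.0018,-0.0103,0]], "spin": [0,0,0,0,0], "hand": [1,1,1,1,1]}}

```text
clock: 43.28
position: [0.6805, -0.0665, 0.0894]
ee_rot: [-0.001, -0.027, 1.0, 0.002]
wrist_force: [-2.0, 3.1, 9.2]
width: 0.0262
```

Run:
```python
from h import *
s=st(); f=crank("w14")
```

```text
[ 0.6805 -0.0665  0.0894] -3.0884 0.0262 [-2.   3.1  9.2]
[(0.89, [325.0, 219.0, 202.0, 197.0])]
crank_grip 0.56 [ 0.6794 -0.0689  0.096 ]
spindle 0.79 [ 0.6323 -0.0777  0.096 ]
```

>>> {"api": "arm_command", "payload": {"linear": [[0.0004,-0.0104,0],[0.0026,-0.0102,0],[0.0046,-0.0093,0],[0.0065,-0.0082,0],[0.0081,-0.0067,0]], "spin": [0,0,0,0,0], "hand": [1,1,1,1,1]}}

```text
clock: 43.9
position: [0.6623, -0.1136, 0.0895]
ee_rot: [0.001, -0.026, 1.0, 0.001]
wrist_force: [3.6, 1.6, 5.8]
width: 0.0262
```

>>> {"api": "arm_command", "payload": {"linear": [[0.0092,-0.0049,0],[0.0101,-0.0028,0],[0.0104,-0.0007,0],[0.0103,0.0015,0],[0.0098,0.0036,0]], "spin": [0,0,0,0,0], "hand": [1,1,1,1,1]}}

```text
clock: 44.32
position: [0.6122, -0.1209, 0.0895]
ee_rot: [0.001, -0.025, 1.0, -0.0]
wrist_force: [3.1, -1.1, 5.1]
width: 0.0261
```

>>> {"api": "arm_command", "payload": {"linear": [[0.0089,0.0056,0],[0.0075,0.0073,0],[0.0058,0.0087,0],[0.0038,0.0097,0],[0.0018,0.0103,0]], "spin": [0,0,0,0,0], "hand": [1,1,1,1,1]}}

```text
clock: 44.73
position: [0.5814, -0.0807, 0.0895]
ee_rot: [0.0, -0.025, 1.0, -0.001]
wrist_force: [3.2, -3.6, 3.6]
width: 0.0262
```

>>> {"api": "arm_command", "payload": {"linear": [[-0.0004,0.0105,0],[-0.0026,0.0101,0],[-0.0046,0.0094,0],[-0.0065,0.0082,0],[-0.0081,0.0067,0]], "spin": [0,0,0,0,0], "hand": [1,1,1,1,1]}}

```text
clock: 45.15
position: [0.6007, -0.0347, 0.0895]
ee_rot: [-0.001, -0.026, 1.0, -0.001]
wrist_force: [-0.8, -5.1, 7.8]
width: 0.026
```

>>> {"api": "arm_command", "payload": {"linear": [[-0.0092,0.0048,0],[-0.0101,0.0029,0],[-0.0104,0.0006,0],[-0.0104,-0.0015,0],[-0.0098,-0.0036,0]], "spin": [0,0,0,0,0], "hand": [1,1,1,1,1]}}

```text
clock: 45.57
position: [0.6495, -0.0279, 0.0894]
ee_rot: [-0.002, -0.026, 1.0, 0.0]
wrist_force: [-4.7, -2.8, 11.6]
width: 0.0264
```

>>> {"api": "arm_command", "payload": {"linear": [[-0.0088,-0.0056,0],[-0.0075,-0.0073,0],[-0.0058,-0.0087,0],[-0.0038,-0.0097,0],[-0.0018,-0.0103,0]], "spin": [0,0,0,0,0], "hand": [1,1,1,1,1]}}

```text
clock: 45.98
position: [0.6805, -0.0665, 0.0895]
ee_rot: [-0.001, -0.027, 1.0, 0.002]
wrist_force: [-1.9, 3.5, 9.1]
width: 0.0264
```

>>> {"api": "arm_command", "payload": {"linear": [[0,0,0],[0,0,0],[0,0,0],[0,0,0],[0,0,0]], "spin": [0,0,0,0,0], "hand": [1,1,1,1,1]}}

```text
clock: 46.4
position: [0.6808, -0.0689, 0.0895]
ee_rot: [-0.0, -0.026, 1.0, -0.0]
wrist_force: [0.5, -2.4, 6.7]
width: 0.0261
```

Run:
```python
from h import *
s=st(); f=crank("w15")
for n in ("w11","w15"):
    f=cv2.imread(f"pics/{n}.png"); i=json.load(open(f"pics/{n}.json"))
    g=cv2.cvtColor(f,cv2.COLOR_BGR2GRAY)[275:325,235:280]
    k,l,q,c=cv2.connectedComponentsWithStats((g>80).astype(np.uint8))
    for j in range(1,k):
        if 150<q[j][4]<1200:
            u=c[j]+[235,275]; p=at_z("wrist",*u,.112,i); d=p[:2]-[.6318,-.076]; print(n,q[j][4],u.round(1),p.round(4),np.hypot(*d).round(4),"phi",(.05-np.arctan2(d[1],d[0])).round(4))
```

```text
[ 0.6808 -0.0689  0.0895] -3.0904 0.0261 [ 0.5 -2.4  6.7]
[(0.58, [327.0, 218.0, 199.0, 194.0])]
crank_grip 0.66 [ 0.6804 -0.0703  0.096 ]
spindle 0.78 [ 0.6323 -0.0766  0.096 ]
w11 499 [256.6 297.3] [ 0.6807 -0.0678  0.112 ] 0.0495 phi -0.1158
w11 564 [256.5 317.8] [ 0.6802 -0.0591  0.112 ] 0.0513 phi -0.2864
w15 500 [256.  296.4] [ 0.681  -0.0702  0.112 ] 0.0495 phi -0.0669
w15 599 [257.1 317.4] [ 0.6801 -0.0613  0.112 ] 0.0505 phi -0.2445
```

>>> {"api": "arm_command", "payload": {"linear": [[0,-0.001,0],[0,-0.001,0],[0,-0.0005,0],[0,0,0],[0,0,0]], "spin": [0,0,0,0,0], "hand": [1,1,1,1,1]}}

```text
clock: 47.02
position: [0.6808, -0.0695, 0.0895]
ee_rot: [-0.0, -0.026, 1.0, 0.002]
wrist_force: [-0.3, 1.8, 8.3]
width: 0.0265
```

```bash
cat > ck.py <<'E'
from h import *
import sys
s=st(); n=sys.argv[1]; f,i=look(n)
g=cv2.cvtColor(f,cv2.COLOR_BGR2GRAY)[275:325,235:280]
k,l,q,c=cv2.connectedComponentsWithStats((g>80).astype(np.uint8))
for j in range(1,k):
    if 150<q[j][4]<1200:
        u=c[j]+[235,275]; p=at_z("wrist",*u,.112,i); d=p[:2]-[.6318,-.076]; print(n,q[j][4],u.round(1),p.round(4),np.hypot(*d).round(4),"phi",(.05-np.arctan2(d[1],d[0])).round(4))
E
python3 ck.py w16
```

```text
[ 0.6808 -0.0695  0.0895] -3.0893 0.0265 [-0.3  1.8  8.3]
w16 496 [256. 297.] [ 0.681  -0.0707  0.112 ] 0.0495 phi -0.0571
w16 582 [257.1 317.6] [ 0.6802 -0.062   0.112 ] 0.0504 phi -0.2324
```

>>> {"api": "arm_command", "payload": {"linear": [[0,-0.0007,0],[0,-0.0007,0],[0,0,0],[0,0,0],[0,0,0]], "spin": [0,0,0,0,0], "hand": [1,1,1,1,1]}}

```text
clock: 47.48
position: [0.6809, -0.0707, 0.0895]
ee_rot: [-0.0, -0.026, 1.0, 0.002]
wrist_force: [0.1, 1.8, 6.9]
width: 0.0261
```

```bash
python3 ck.py w17
```

```text
[ 0.6809 -0.0707  0.0895] -3.0891 0.0261 [0.1 1.8 6.9]
w17 496 [256. 297.] [ 0.6812 -0.0719  0.112 ] 0.0495 phi -0.032
w17 583 [257.3 317.6] [ 0.6802 -0.0632  0.112 ] 0.0501 phi -0.2078
```

>>> {"api": "arm_command", "payload": {"linear": [[0,0,0],[0,0,0],[0,0,0],[0,0,0],[0,0,0]], "spin": [0,0,0,0,0], "hand": [-1,-1,-1,-1,-1]}}

```text
clock: 47.95
position: [0.6805, -0.0733, 0.0882]
ee_rot: [-0.001, -0.025, 1.0, 0.0]
wrist_force: [0.1, 0.7, -0.5]
width: 0.0837
```

>>> {"api": "arm_command", "payload": {"linear": [[0,0,-0.02],[0,0,-0.03],[0,0,-0.03],[0,0,-0.03],[0,0,0]], "spin": [0,0,0,0,0], "hand": [-1,-1,-1,-1,-1]}}

```text
clock: 48.37
position: [0.6842, -0.0742, 0.2064]
ee_rot: [0.005, -0.025, 1.0, -0.001]
wrist_force: [0.2, -0.6, 1.0]
width: 0.0856
```

Run:
```python
from h import *
st(); f,i=look("w18"); cv2.imwrite("pics/w18c.png",f)
g=cv2.cvtColor(f,cv2.COLOR_BGR2GRAY)
u0=proj("wrist",(.6812,-.0722,.112),i); print(u0)
x,y=[int(a) for a in u0]; w=g[y-18:y+19,x-18:x+19]
k,l,q,c=cv2.connectedComponentsWithStats((w>100).astype(np.uint8))
for j in range(1,k):
    if q[j][4]>20:
        u=c[j]+[x-18,y-18]; p=at_z("wrist",*u,.112,i); d=p[:2]-[.6318,-.076]; print(q[j][4],u.round(1),p.round(4),np.hypot(*d).round(4),"phi",(.05-np.arctan2(d[1],d[0])).round(4))
mods(z=.014,i=i)
p=plan([(.6368,-.1569,.15,3.192),(.6368,-.1569,.10,3.192)],step=.03)
```

```text
[ 0.6842 -0.0742  0.2064] -3.0911 0.0856 [ 0.2 -0.6  1. ]
[261.7912111 208.996487 ]
430 [259.6 216.4] [ 0.6824 -0.0666  0.112 ] 0.0515 phi -0.134
226 [261.5 208.6] [ 0.6814 -0.0725  0.112 ] 0.0497 phi -0.0201
0.84 [391.  178.7] [ 0.5536 -0.0794  0.014 ]
0.8 [309.6 249. ] [ 6.264e-01 -1.000e-04  1.400e-02]
0.59 [315.6  94.2] [ 0.6356 -0.1547  0.014 ]
linear [[0.012,-0.02,0.013],[0.013,-0.02,0.013],[0.012,-0.02,0.012],[0.0127,-0.0206,0.0129],[0.0,-0.0,0.025]] spin [0.0,0.0,0.0,0.0,0.0] hand [-1, -1, -1, -1, -1]
linear [[0.0,-0.0,0.025],[0,0,0],[0,0,0],[0,0,0],[0,0,0]] spin [0.0,0,0,0,0] hand [-1, -1, -1, -1, -1]
end [ 0.6368 -0.1569  0.1    -3.091 ]
```

Run:
```python
from h import *
p=plan([(.6365,-.1569,.14,3.192),(.6365,-.1569,.060,3.192),(.6365,-.1569,.046,3.192)],start=(.6815,-.0742,.198,3.192),step=.03)
p=plan([(.6365,-.1569,.15,3.192),(.55,-.10,.21,2.9),(.50,.10,.21,2.6),(.4500,.2978,.15,2.131)],p,hand=1,step=.038)
```

```text
linear [[0.012,-0.02,0.014],[0.012,-0.02,0.015],[0.013,-0.02,0.014],[0.0121,-0.0203,0.015],[0.0,-0.0,0.027]] spin [-0.0,-0.0,-0.0,-0.0,-0.0] hand [-1, -1, -1, -1, -1]
linear [[0.0,-0.0,0.026],[0.0,-0.0,0.027],[0.0,-0.0,0.014],[0,0,0],[0,0,0]] spin [-0.0,-0.0,-0.0,0,0] hand [-1, -1, -1, -1, -1]
end [ 0.6365 -0.1569  0.046   3.192 ]
linear [[0.0,-0.0,-0.035],[0.0,-0.0,-0.035],[0.0,-0.0,-0.034],[0.021,0.015,-0.015],[0.022,0.014,-0.015]] spin [-0.0,-0.0,-0.0,4.2,4.2] hand [1, 1, 1, 1, 1]
linear [[0.023,0.012,-0.015],[0.0235,0.0105,-0.015],[0.016,0.03,0.0],[0.018,0.03,0.0],[0.019,0.029,0.0]] spin [4.2,4.1,2.9,2.9,2.9] hand [1, 1, 1, 1, 1]
linear [[0.02,0.027,0.0],[0.022,0.027,0.0],[0.023,0.0251,0.0],[0.024,0.024,0.01],[0.026,0.022,0.01]] spin [2.8,2.9,2.8,4.5,4.5] hand [1, 1, 1, 1, 1]
linear [[0.028,0.02,0.01],[0.029,0.018,0.01],[0.03,0.015,0.01],[0.0314,0.0129,0.01],[0,0,0]] spin [4.5,4.5,4.4,4.5,0] hand [1, 1, 1, 1, 1]
end [0.45   0.2978 0.15   2.1308]
```

>>> {"api": "arm_command", "payload": {"linear": [[0.012,-0.02,0.014],[0.012,-0.02,0.015],[0.013,-0.02,0.014],[0.0121,-0.0203,0.015],[0,0,0.02]], "spin": [0,0,0,0,0], "hand": [-1,-1,-1,-1,-1]}}

```text
clock: 48.88
position: [0.6337, -0.1599, 0.1195]
ee_rot: [-0.001, -0.023, 1.0, -0.001]
wrist_force: [-0.2, 0.2, 0.1]
width: 0.0854
```

>>> {"api": "arm_command", "payload": {"linear": [[0,0,0.025],[0,0,0.025],[0,0,0.014],[0,0,0.009],[0,0,0]], "spin": [0,0,0,0,0], "hand": [-1,-1,-1,-1,-1]}}

```text
clock: 49.3
position: [0.6332, -0.1553, 0.0441]
ee_rot: [-0.003, -0.025, 1.0, 0.001]
wrist_force: [-0.1, 0.1, 0.8]
width: 0.085
```

>>> {"api": "arm_command", "payload": {"linear": [[0,0,0],[0,0,0],[0,0,0],[0,0,0],[0,0,0]], "spin": [0,0,0,0,0], "hand": [-1,1,1,1,1], "newtons": 60}}

```text
clock: 49.72
position: [0.6371, -0.1565, 0.0492]
ee_rot: [0.001, -0.025, 1.0, -0.0]
wrist_force: [0.7, -0.0, 1.4]
width: 0.039
```

>>> {"api": "arm_command", "payload": {"linear": [[0,0,0],[0,0,0],[0,0,0],[0,0,-0.015],[0,0,-0.03]], "spin": [0,0,0,0,0], "hand": [1,1,1,1,1]}}

```text
clock: 50.13
position: [0.6327, -0.1549, 0.0888]
ee_rot: [-0.004, -0.025, 1.0, 0.002]
wrist_force: [-0.1, 0.3, -1.0]
width: 0.0288
```

Run:
```python
from h import *
st()
```

```text
[ 0.6327 -0.1549  0.0888] -3.0909 0.0288 [-0.1  0.3 -1. ]
```

>>> {"api": "arm_command", "payload": {"linear": [[0,0,-0.03],[0,0,-0.029],[0.021,0.015,-0.015],[0.022,0.014,-0.015],[0.023,0.012,-0.015]], "spin": [0,0,4.2,4.2,4.2], "hand": [1,1,1,1,1]}}

```text
clock: 50.55
position: [0.5704, -0.1133, 0.1974]
ee_rot: [-0.0, 0.086, 0.996, 0.0]
wrist_force: [0.6, 1.2, -1.7]
width: 0.0288
```

>>> {"api": "arm_command", "payload": {"linear": [[0.0235,0.0105,-0.015],[0.016,0.03,0],[0.018,0.03,0],[0.019,0.029,0],[0.02,0.027,0]], "spin": [4.1,2.9,2.9,2.9,2.8], "hand": [1,1,1,1,1]}}

```text
clock: 50.97
position: [0.5153, 0.0352, 0.2119]
ee_rot: [-0.0, 0.22, 0.975, 0.0]
wrist_force: [0.8, 1.4, -1.9]
width: 0.0285
```

>>> {"api": "arm_command", "payload": {"linear": [[0.022,0.027,0],[0.023,0.0251,0],[0.024,0.024,0.01],[0.026,0.022,0.01],[0.028,0.02,0.01]], "spin": [2.9,2.8,4.5,4.5,4.5], "hand": [1,1,1,1,1]}}

```text
clock: 51.38
position: [0.4736, 0.2013, 0.1816]
ee_rot: [-0.0, 0.38, 0.925, 0.0]
wrist_force: [0.6, -0.5, -0.8]
width: 0.0286
```

>>> {"api": "arm_command", "payload": {"linear": [[0.029,0.018,0.01],[0.03,0.015,0.01],[0.0314,0.0129,0.01],[0,0,0],[0,0,0]], "spin": [4.5,4.4,4.5,0,0], "hand": [1,1,1,1,1]}}

```text
clock: 51.8
position: [0.448, 0.2993, 0.1508]
ee_rot: [-0.001, 0.482, 0.876, -0.001]
wrist_force: [-0.9, -1.0, -1.0]
width: 0.0287
```

Run:
```python
from h import *
r.grab_frame("side"); st(); f,i=look("w19"); held(f); p=plan([(.4502,.2978,.15,2.131)],hand=1)
```

```text
[0.4488 0.2984 0.1514] 2.1334 0.029 [-0.8 -0.3 -0.3]
dark rows [(264, 296)]
linear [[-0.0005,0.0006,0.0019],[0,0,0],[0,0,0],[0,0,0],[0,0,0]] spin [0.0,0,0,0,0] hand [1, 1, 1, 1, 1]
end [0.4502 0.2978 0.15   2.1318]
```

>>> {"api": "arm_command", "payload": {"linear": [[0,0.001,0.03],[0,0,0.03],[0,0,0.025],[0,0,0.012],[0,0,0]], "spin": [0,0,0,0,0], "hand": [1,1,1,1,1]}}

```text
clock: 52.32
position: [0.4487, 0.2961, 0.0523]
ee_rot: [-0.002, 0.485, 0.875, -0.003]
wrist_force: [-0.7, -0.7, -1.1]
width: 0.0288
```

>>> {"api": "arm_command", "payload": {"linear": [[0,0,0.005],[0,0,0.005],[0,0,0.003],[0,0,0.002],[0,0,0]], "spin": [0,0,0,0,0], "hand": [1,1,1,1,1]}}

```text
clock: 52.73
position: [0.4515, 0.299, 0.0412]
ee_rot: [0.001, 0.484, 0.875, 0.001]
wrist_force: [-0.1, -1.2, 1.6]
width: 0.0285
```

Run:
```python
from h import *
st()
```

```text
[0.4515 0.299  0.0412] 2.1311 0.0285 [-0.1 -1.2  1.6]
```

>>> {"api": "arm_command", "payload": {"linear": [[0,0,0.001],[0,0,0],[0,0,0],[0,0,0],[0,0,0]], "spin": [0,0,0,0,0], "hand": [1,1,-1,-1,-1]}}

```text
clock: 53.15
position: [0.4508, 0.2991, 0.0394]
ee_rot: [0.0, 0.484, 0.875, 0.0]
wrist_force: [0.1, 0.6, -0.5]
width: 0.064
```

>>> {"api": "arm_command", "payload": {"linear": [[0,0,0],[0,0,-0.03],[0,0,-0.03],[0,0,-0.03],[0,0,-0.03]], "spin": [0,0,0,0,0], "hand": [-1,-1,-1,-1,-1]}}

```text
clock: 53.57
position: [0.4501, 0.2987, 0.16]
ee_rot: [-0.0, 0.484, 0.875, -0.0]
wrist_force: [0.3, 0.4, -0.5]
width: 0.0855
```

Run:
```python
from h import *
st()
p=plan([(.48,.14,.165,1.95),(.5512,-.0796,.15,1.621),(.5512,-.0796,.06,1.621),(.5512,-.0796,.046,1.621)],start=(.451,.2988,.158,2.131),step=.038)
p=plan([(.5512,-.0796,.15,1.621),(.45,.14,.20,1.8),(.405,.2665,.15,2.131)],p,hand=1,step=.038)
```

```text
[0.4501 0.2987 0.16  ] 2.1313 0.0855 [ 0.3  0.4 -0.5]
linear [[-0.03,-0.012,-0.001],[-0.03,-0.011,-0.002],[-0.031,-0.01,-0.001],[-0.031,-0.008,-0.002],[-0.0317,-0.0076,-0.001]] spin [2.1,2.1,2.1,2.0,2.1] hand [-1, -1, -1, -1, -1]
linear [[-0.033,-0.002,0.002],[-0.033,-0.001,0.002],[-0.033,0.001,0.002],[-0.033,0.003,0.002],[-0.033,0.004,0.002]] spin [2.7,2.7,2.7,2.7,2.7] hand [-1, -1, -1, -1, -1]
linear [[-0.032,0.005,0.003],[-0.0321,0.0074,0.002],[-0.0,0.0,0.03],[-0.0,0.0,0.03],[-0.0,0.0,0.03]] spin [2.7,2.6,0.0,0.0,0.0] hand [-1, -1, -1, -1, -1]
linear [[-0.0,0.0,0.014],[0,0,0],[0,0,0],[0,0,0],[0,0,0]] spin [0.0,0,0,0,0] hand [-1, -1, -1, -1, -1]
end [ 0.5512 -0.0796  0.046   1.6214]
linear [[-0.0,0.0,-0.035],[-0.0,0.0,-0.034],[-0.0,0.0,-0.035],[0.032,-0.013,-0.007],[0.032,-0.012,-0.007]] spin [0.0,0.0,0.0,-1.5,-1.5] hand [1, 1, 1, 1, 1]
linear [[0.033,-0.011,-0.007],[0.033,-0.01,-0.007],[0.033,-0.01,-0.007],[0.034,-0.009,-0.007],[0.0333,-0.0073,-0.008]] spin [-1.4,-1.5,-1.4,-1.5,-1.4] hand [1, 1, 1, 1, 1]
linear [[0.033,-0.004,0.013],[0.034,-0.001,0.012],[0.033,0.002,0.013],[0.0337,0.0045,0.012],[0,0,0]] spin [-4.7,-4.8,-4.7,-4.8,0] hand [1, 1, 1, 1, 1]
end [0.405  0.2665 0.15   2.131 ]
```

>>> {"api": "arm_command", "payload": {"linear": [[-0.03,-0.012,-0.001],[-0.03,-0.011,-0.002],[-0.031,-0.01,-0.001],[-0.031,-0.008,-0.002],[-0.0317,-0.0076,-0.001]], "spin": [2.1,2.1,2.1,2,2.1], "hand": [-1,-1,-1,-1,-1]}}

```text
clock: 53.98
position: [0.4797, 0.1388, 0.1663]
ee_rot: [0.0, 0.562, 0.827, 0.0]
wrist_force: [-0.0, 0.3, 0.8]
width: 0.0853
```

>>> {"api": "arm_command", "payload": {"linear": [[-0.033,-0.002,0.002],[-0.033,-0.001,0.002],[-0.033,0.001,0.002],[-0.033,0.003,0.002],[-0.033,0.004,0.002]], "spin": [2.7,2.7,2.7,2.7,2.7], "hand": [-1,-1,-1,-1,-1]}}

```text
clock: 54.4
position: [0.5311, -0.0189, 0.1559]
ee_rot: [0.0, 0.656, 0.755, 0.0]
wrist_force: [0.3, -0.2, 1.2]
width: 0.0854
```

>>> {"api": "arm_command", "payload": {"linear": [[-0.032,0.005,0.003],[-0.0321,0.0074,0.002],[0,0,0],[0,0,0],[0,0,0]], "spin": [2.7,2.6,0,0,0], "hand": [-1,-1,-1,-1,-1]}}

```text
clock: 54.82
position: [0.5503, -0.0792, 0.1507]
ee_rot: [-0.001, 0.689, 0.725, -0.0]
wrist_force: [-0.6, -0.6, -0.4]
width: 0.0854
```

Run:
```python
from h import *
st(); f,i=look("w20"); mods(z=.014,i=i)
r.grab_frame("side"); mods("side",.006)
```

```text
[ 0.5503 -0.0792  0.1507] 1.6216 0.0854 [-0.6 -0.6 -0.4]
0.93 [344.1 279.2] [0.6285 0.0037 0.014 ]
0.73 [258.7 192.7] [ 0.5526 -0.0769  0.014 ]
0.41 [259.  339.4] [ 0.6959 -0.0688  0.014 ]
0.87 [227.2 275.5] [0.4524 0.3098 0.006 ]
0.83 [246.8 183.4] [ 0.6304 -0.0071  0.006 ]
0.61 [281.2 177.7] [ 0.5619 -0.0946  0.006 ]
```

Front and left modules still in place; third in tray. Pick the front one.

>>> {"api": "arm_command", "payload": {"linear": [[0,0,0.03],[0,0,0.03],[0,0,0.025],[0,0,0.012],[0,0,0.007]], "spin": [0,0,0,0,0], "hand": [-1,-1,-1,-1,-1]}}

```text
clock: 55.43
position: [0.5488, -0.0781, 0.045]
ee_rot: [-0.002, 0.688, 0.725, -0.001]
wrist_force: [0.7, 0.6, 0.8]
width: 0.0853
```

>>> {"api": "arm_command", "payload": {"linear": [[0,0,0],[0,0,0],[0,0,0],[0,0,0],[0,0,0]], "spin": [0,0,0,0,0], "hand": [-1,1,1,1,1]}}

```text
clock: 55.85
position: [0.5518, -0.0797, 0.0483]
ee_rot: [0.001, 0.689, 0.725, 0.001]
wrist_force: [-0.8, -0.3, 0.0]
width: 0.0394
```

>>> {"api": "arm_command", "payload": {"linear": [[0,0,0],[0,0,0],[0,0,0],[0,0,-0.02],[0,0,-0.03]], "spin": [0,0,0,0,0], "hand": [1,1,1,1,1]}}

```text
clock: 56.27
position: [0.5476, -0.0788, 0.0946]
ee_rot: [-0.003, 0.689, 0.725, -0.002]
wrist_force: [0.6, 0.1, -1.1]
width: 0.0288
```

>>> {"api": "arm_command", "payload": {"linear": [[0,0,-0.03],[0,0,-0.024],[0.032,-0.013,-0.007],[0.032,-0.012,-0.007],[0.033,-0.011,-0.007]], "spin": [0,0,-1.5,-1.5,-1.4], "hand": [1,1,1,1,1]}}

```text
clock: 56.68
position: [0.507, 0.0149, 0.1727]
ee_rot: [0.0, 0.661, 0.75, 0.0]
wrist_force: [0.0, 1.2, -1.5]
width: 0.0295
```

>>> {"api": "arm_command", "payload": {"linear": [[0.033,-0.01,-0.007],[0.033,-0.01,-0.007],[0.034,-0.009,-0.007],[0.0333,-0.0073,-0.008],[0.033,-0.004,0.013]], "spin": [-1.5,-1.4,-1.5,-1.4,-4.7], "hand": [1,1,1,1,1]}}

```text
clock: 57.1
position: [0.4393, 0.1731, 0.1914]
ee_rot: [0.002, 0.588, 0.809, 0.002]
wrist_force: [1.3, -0.1, -1.3]
width: 0.0289
```

>>> {"api": "arm_command", "payload": {"linear": [[0.034,-0.001,0.012],[0.033,0.002,0.013],[0.0337,0.0045,0.012],[0,0,0],[0,0,0]], "spin": [-4.8,-4.7,-4.8,0,0], "hand": [1,1,1,1,1]}}

```text
clock: 57.52
position: [0.4028, 0.2673, 0.1501]
ee_rot: [-0.001, 0.483, 0.876, -0.001]
wrist_force: [0.2, -0.0, -0.3]
width: 0.0284
```

Run:
```python
from h import *
st(); f,i=look("w21"); held(f)
```

```text
[0.4028 0.2673 0.1501] 2.1343 0.0284 [ 0.2 -0.  -0.3]
dark rows [(262, 295)]
```

>>> {"api": "arm_command", "payload": {"linear": [[0,0,0.03],[0,0,0.03],[0,0,0.025],[0,0,0.012],[0,0,0]], "spin": [0,0,0,0,0], "hand": [1,1,1,1,1]}}

```text
clock: 57.98
position: [0.403, 0.2641, 0.0517]
ee_rot: [-0.001, 0.485, 0.874, -0.002]
wrist_force: [-0.5, -0.6, -1.1]
width: 0.0287
```

>>> {"api": "arm_command", "payload": {"linear": [[0,0,0.005],[0,0,0.005],[0,0,0.003],[0,0,0.002],[0,0,0]], "spin": [0,0,0,0,0], "hand": [1,1,1,1,1]}}

```text
clock: 58.4
position: [0.4055, 0.2667, 0.0403]
ee_rot: [0.001, 0.484, 0.875, 0.001]
wrist_force: [-0.6, -1.5, 4.1]
width: 0.0289
```

Run:
```python
from h import *
st()
```

```text
[0.4055 0.2667 0.0403] 2.1308 0.0289 [-0.6 -1.5  4.1]
```

Contact with the floor (4 N). Release and go to the left nest.

>>> {"api": "arm_command", "payload": {"linear": [[0,0,0],[0,0,0],[0,0,0],[0,0,0],[0,0,-0.02]], "spin": [0,0,0,0,0], "hand": [-1,-1,-1,-1,-1]}}

```text
clock: 58.82
position: [0.4019, 0.2653, 0.0564]
ee_rot: [-0.002, 0.484, 0.875, -0.003]
wrist_force: [0.4, -1.0, -0.3]
width: 0.0846
```

>>> {"api": "arm_command", "payload": {"linear": [[0,0,-0.03],[0,0,-0.03],[0,0,-0.03],[0,0,0],[0,0,0]], "spin": [0,0,0,0,0], "hand": [-1,-1,-1,-1,-1]}}

```text
clock: 59.23
position: [0.4062, 0.2674, 0.151]
ee_rot: [0.001, 0.484, 0.875, 0.002]
wrist_force: [-0.7, -0.2, 0.4]
width: 0.0855
```

Run:
```python
from h import *
st()
p=plan([(.627,.0047,.15,.05)],start=(.405,.2665,.148,2.131),step=.038)
p=plan([(.627,.0047,.14,.05),(.45,.16,.18,1.3),(.3600,.2398,.15,2.131)],start=(.627,.0047,.046,.05),hand=1,step=.038)
```

```text
[0.4062 0.2674 0.151 ] 2.1312 0.0855 [-0.7 -0.2  0.4]
linear [[-0.019,0.003,-0.0],[-0.018,0.005,-0.0],[-0.018,0.007,-0.0],[-0.017,0.009,-0.0],[-0.016,0.011,-0.0]] spin [6.6,6.6,6.6,6.6,6.6] hand [-1, -1, -1, -1, -1]
linear [[-0.014,0.013,-0.0],[-0.013,0.014,-0.0],[-0.011,0.015,-0.0],[-0.009,0.017,-0.0],[-0.007,0.018,-0.0]] spin [6.6,6.6,6.6,6.6,6.6] hand [-1, -1, -1, -1, -1]
linear [[-0.005,0.018,-0.0],[-0.003,0.019,-0.0],[-0.001,0.019,-0.0],[0.001,0.019,-0.0],[0.003,0.019,-0.001]] spin [6.7,6.6,6.7,6.6,6.7] hand [-1, -1, -1, -1, -1]
linear [[0.006,0.018,-0.0],[0.007,0.017,-0.001],[0.01,0.0167,-0.0],[0,0,0],[0,0,0]] spin [6.6,6.7,6.6,0,0] hand [-1, -1, -1, -1, -1]
end [0.627  0.0047 0.15   0.0506]
linear [[0.0,0.0,-0.031],[0.0,0.0,-0.032],[0.0,0.0,-0.031],[-0.015,-0.015,-0.004],[-0.014,-0.017,-0.004]] spin [-0.0,-0.0,-0.0,-6.5,-6.5] hand [1, 1, 1, 1, 1]
linear [[-0.012,-0.018,-0.004],[-0.009,-0.019,-0.003],[-0.007,-0.02,-0.004],[-0.005,-0.021,-0.003],[-0.003,-0.021,-0.004]] spin [-6.5,-6.5,-6.5,-6.5,-6.5] hand [1, 1, 1, 1, 1]
linear [[-0.0,-0.021,-0.003],[0.002,-0.021,-0.004],[0.005,-0.021,-0.003],[0.007,-0.0208,-0.004],[0.008,-0.015,0.004]] spin [-6.5,-6.5,-6.6,-6.5,-6.8] hand [1, 1, 1, 1, 1]
linear [[0.009,-0.015,0.004],[0.011,-0.013,0.004],[0.012,-0.012,0.005],[0.014,-0.01,0.004],[0.015,-0.009,0.005]] spin [-6.8,-6.8,-6.8,-6.8,-6.8] hand [1, 1, 1, 1, 1]
linear [[0.0158,-0.0066,0.004],[0,0,0],[0,0,0],[0,0,0],[0,0,0]] spin [-6.8,0,0,0,0] hand [1, 1, 1, 1, 1]
end [0.36   0.2398 0.15   2.1304]
```

>>> {"api": "arm_command", "payload": {"linear": [[-0.019,0.003,0],[-0.018,0.005,0],[-0.018,0.007,0],[-0.017,0.009,0],[-0.016,0.011,0]], "spin": [6.6,6.6,6.6,6.6,6.6], "hand": [-1,-1,-1,-1,-1]}}

```text
clock: 59.65
position: [0.4661, 0.1927, 0.1474]
ee_rot: [-0.001, 0.714, 0.7, -0.001]
wrist_force: [-0.1, 0.6, 0.3]
width: 0.0857
```

>>> {"api": "arm_command", "payload": {"linear": [[-0.014,0.013,0],[-0.013,0.014,0],[-0.011,0.015,0],[-0.009,0.017,0],[-0.007,0.018,0]], "spin": [6.6,6.6,6.6,6.6,6.6], "hand": [-1,-1,-1,-1,-1]}}

```text
clock: 60.07
position: [0.5284, 0.1207, 0.1472]
ee_rot: [-0.001, 0.884, 0.468, -0.001]
wrist_force: [0.3, -0.0, 0.5]
width: 0.0856
```

>>> {"api": "arm_command", "payload": {"linear": [[-0.005,0.018,0],[-0.003,0.019,0],[-0.001,0.019,0],[0.001,0.019,0],[0.003,0.019,-0.001]], "spin": [6.7,6.6,6.7,6.6,6.7], "hand": [-1,-1,-1,-1,-1]}}

```text
clock: 60.48
position: [0.5892, 0.0476, 0.1478]
ee_rot: [-0.0, 0.981, 0.195, -0.002]
wrist_force: [0.9, 0.4, 0.3]
width: 0.0853
```

>>> {"api": "arm_command", "payload": {"linear": [[0.006,0.018,0],[0.007,0.017,-0.001],[0.01,0.0167,0],[0,0,0],[0,0,0]], "spin": [6.6,6.7,6.6,0,0], "hand": [-1,-1,-1,-1,-1]}}

```text
clock: 60.9
position: [0.6259, 0.0043, 0.1491]
ee_rot: [-0.0, 1.0, 0.025, -0.001]
wrist_force: [-0.6, 0.1, -0.1]
width: 0.0852
```

Run:
```python
from h import *
st(); f,i=look("w22"); mods(z=.014,i=i)
r.grab_frame("side"); mods("side",.006)
```

```text
[0.6259 0.0043 0.1491] 0.0509 0.0852 [-0.6  0.1 -0.1]
0.64 [260.6 193.1] [0.6299 0.0022 0.014 ]
0.88 [247.1 186.4] [0.6209 0.0039 0.006 ]
0.87 [255.7 272.6] [0.4017 0.2603 0.006 ]
0.78 [226.1 273.5] [0.4585 0.3064 0.006 ]
```

>>> {"api": "arm_command", "payload": {"linear": [[0,0,0.03],[0,0,0.03],[0,0,0.025],[0,0,0.012],[0,0,0.007]], "spin": [0,0,0,0,0], "hand": [-1,-1,-1,-1,-1]}}

```text
clock: 61.52
position: [0.624, 0.0058, 0.0445]
ee_rot: [-0.0, 1.0, 0.026, -0.002]
wrist_force: [1.4, 0.4, 0.1]
width: 0.0853
```

>>> {"api": "arm_command", "payload": {"linear": [[0,0,0],[0,0,0],[0,0,0],[0,0,0],[0,0,0]], "spin": [0,0,0,0,0], "hand": [-1,1,1,1,1]}}

```text
clock: 61.93
position: [0.6276, 0.0048, 0.0484]
ee_rot: [0.0, 1.0, 0.025, 0.001]
wrist_force: [-0.1, 0.6, -0.2]
width: 0.0386
```

>>> {"api": "arm_command", "payload": {"linear": [[0,0,0],[0,0,0],[0,0,0],[0,0,-0.02],[0,0,-0.03]], "spin": [0,0,0,0,0], "hand": [1,1,1,1,1]}}

```text
clock: 62.35
position: [0.6233, 0.0051, 0.094]
ee_rot: [-0.0, 1.0, 0.025, -0.004]
wrist_force: [0.3, -0.2, -0.4]
width: 0.0286
```

>>> {"api": "arm_command", "payload": {"linear": [[0,0,-0.03],[0,0,-0.014],[0,0,0],[-0.015,-0.015,-0.004],[-0.014,-0.017,-0.004]], "spin": [0,0,0,-6.5,-6.5], "hand": [1,1,1,1,1]}}

```text
clock: 62.77
position: [0.5938, 0.0331, 0.1475]
ee_rot: [-0.0, 0.99, 0.14, -0.001]
wrist_force: [-0.5, 0.1, -1.1]
width: 0.0289
```

>>> {"api": "arm_command", "payload": {"linear": [[-0.012,-0.018,-0.004],[-0.009,-0.019,-0.003],[-0.007,-0.02,-0.004],[-0.005,-0.021,-0.003],[-0.003,-0.021,-0.004]], "spin": [-6.5,-6.5,-6.5,-6.5,-6.5], "hand": [1,1,1,1,1]}}

```text
clock: 63.18
position: [0.5117, 0.1042, 0.1652]
ee_rot: [-0.001, 0.911, 0.412, -0.002]
wrist_force: [0.1, 0.9, -0.8]
width: 0.0288
```

>>> {"api": "arm_command", "payload": {"linear": [[0,-0.021,-0.003],[0.002,-0.021,-0.004],[0.005,-0.021,-0.003],[0.007,-0.0208,-0.004],[0.008,-0.015,0.004]], "spin": [-6.5,-6.5,-6.6,-6.5,-6.8], "hand": [1,1,1,1,1]}}

```text
clock: 63.6
position: [0.4355, 0.1725, 0.1766]
ee_rot: [-0.0, 0.757, 0.654, -0.0]
wrist_force: [0.2, -0.2, -0.5]
width: 0.0289
```

>>> {"api": "arm_command", "payload": {"linear": [[0.009,-0.015,0.004],[0.011,-0.013,0.004],[0.012,-0.012,0.005],[0.014,-0.01,0.004],[0.015,-0.009,0.005]], "spin": [-6.8,-6.8,-6.8,-6.8,-6.8], "hand": [1,1,1,1,1]}}

```text
clock: 64.02
position: [0.3704, 0.2283, 0.1534]
ee_rot: [-0.001, 0.533, 0.846, -0.001]
wrist_force: [0.4, 0.1, -0.2]
width: 0.0289
```

>>> {"api": "arm_command", "payload": {"linear": [[0.0158,-0.0066,0.004],[0,0,0],[0,0,0],[0,0,0],[0,0,0]], "spin": [-6.8,0,0,0,0], "hand": [1,1,1,1,1]}}

```text
clock: 64.43
position: [0.36, 0.2393, 0.1509]
ee_rot: [0.0, 0.485, 0.875, -0.0]
wrist_force: [0.3, 0.1, -0.4]
width: 0.0288
```

Run:
```python
from h import *
st(); f,i=look("w23"); held(f)
```

```text
[0.36   0.2393 0.1509] 2.129 0.0288 [ 0.3  0.1 -0.4]
dark rows [(263, 295)]
```

>>> {"api": "arm_command", "payload": {"linear": [[0,0,0.03],[0,0,0.03],[0,0,0.025],[0,0,0.012],[0,0,0]], "spin": [0,0,0,0,0], "hand": [1,1,1,1,1]}}

```text
clock: 64.9
position: [0.3576, 0.2382, 0.0515]
ee_rot: [-0.001, 0.485, 0.875, -0.002]
wrist_force: [0.5, -0.4, -0.9]
width: 0.0286
```

>>> {"api": "arm_command", "payload": {"linear": [[0,0,0.005],[0,0,0.005],[0,0,0.003],[0,0,0.002],[0,0,0]], "spin": [0,0,0,0,0], "hand": [1,1,1,1,1]}}

```text
clock: 65.32
position: [0.3605, 0.2401, 0.0404]
ee_rot: [0.001, 0.484, 0.875, 0.001]
wrist_force: [-1.8, -1.9, 7.2]
width: 0.0288
```

Run:
```python
from h import *
st()
```

```text
[0.3605 0.2401 0.0404] 2.131 0.0288 [-1.8 -1.9  7.2]
```

>>> {"api": "arm_command", "payload": {"linear": [[0,0,0],[0,0,0],[0,0,0],[0,0,0],[0,0,-0.02]], "spin": [0,0,0,0,0], "hand": [-1,-1,-1,-1,-1]}}

```text
clock: 65.73
position: [0.3569, 0.2386, 0.0567]
ee_rot: [-0.002, 0.484, 0.875, -0.002]
wrist_force: [-0.6, -0.7, -0.2]
width: 0.085
```

>>> {"api": "arm_command", "payload": {"linear": [[0,0,-0.04],[0,0,-0.04],[0,0,-0.04],[0,0,-0.04],[0,0.01,0]], "spin": [0,0,0,0,0], "hand": [-1,-1,-1,-1,-1]}}

```text
clock: 66.15
position: [0.3705, 0.2465, 0.2268]
ee_rot: [0.003, 0.484, 0.875, 0.005]
wrist_force: [0.4, 0.2, -0.2]
width: 0.0853
```

>>> {"api": "arm_command", "payload": {"linear": [[0,0,0],[0,0,0],[0,0,0],[0,0,0],[0,0,0]], "spin": [0,0,0,0,0], "hand": [-1,-1,-1,-1,-1]}}

```text
clock: 66.57
position: [0.3665, 0.2445, 0.2176]
ee_rot: [-0.001, 0.484, 0.875, -0.001]
wrist_force: [0.8, 0.0, 0.8]
width: 0.0855
```

Run:
```python
from h import *
st(); f,i=look("w24"); mods(i=i)
x=[.4066,.2704,.560]; o=R.from_euler('z',x[2]); P=lambda p: proj("wrist",np.r_[x[:2],0]+o.apply(p),i)
cv2.polylines(f,[np.round(np.array([P((a,b,.020)) for a,b in [(-.085,-.042),(-.085,.042),(.085,.042),(.085,-.042)]])*16).astype(np.int32)],True,(255,0,0),1,cv2.LINE_AA,4)
a=cv2.resize(f[60:330,150:350],None,fx=2.0,fy=2.0,interpolation=cv2.INTER_CUBIC)
b=r.grab_frame("side"); b=cv2.resize(b[120:320,190:370],None,fx=2.2,fy=2.2,interpolation=cv2.INTER_CUBIC)
c=np.zeros((540,800,3),np.uint8); c[:540,:400]=a[:540]; c[:440,400:796]=b
cv2.imwrite("pics/w24c.png",c)
for q in ("cover","cover_handle"):
    for cam in ("side","wrist"):
        for t in r.tip_of(cam,q)[:1]: print(cam,q,round(t["score"],2),at_z(cam,t["xy"][0]*512,t["xy"][1]*384,0 if q=="cover" else .088).round(4))
```

```text
[0.3665 0.2445 0.2176] 2.1311 0.0855 [0.8 0.  0.8]
0.93 [258.3 261.6] [0.4514 0.3006 0.006 ]
0.82 [252.5 217.3] [0.4102 0.2672 0.006 ]
side cover 0.8 [ 0.4167 -0.0178  0.    ]
wrist cover 0.96 [ 0.4024 -0.018   0.    ]
side cover_handle 0.72 [ 0.4058 -0.0727  0.088 ]
```

View pics/w24c.png

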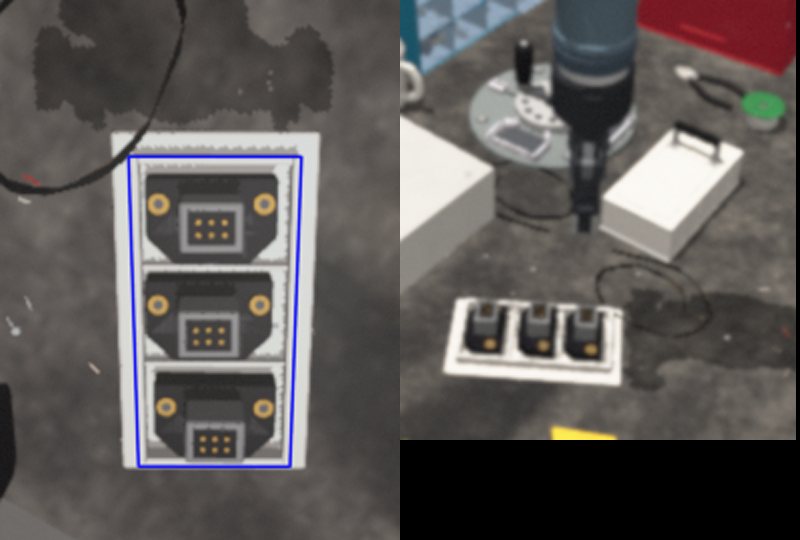

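Run:
```python
from h import *
p=plan([(.40,.09,.22,1.9),(.40,-.069,.20,1.5725)],start=(.3678,.2446,.218,2.131))
```

```text
linear [[-0.03,-0.011,-0.0],[-0.03,-0.01,-0.001],[-0.03,-0.008,-0.0],[-0.031,-0.007,-0.001],[-0.0311,-0.0049,-0.0]] spin [2.6,2.7,2.6,2.7,2.6] hand [-1, -1, -1, -1, -1]
linear [[-0.03,-0.01,0.004],[-0.031,-0.008,0.004],[-0.031,-0.006,0.004],[-0.032,-0.005,0.004],[-0.0314,-0.0023,0.004]] spin [3.8,3.7,3.8,3.7,3.8] hand [-1, -1, -1, -1, -1]
end [ 0.4    -0.069   0.2     1.5725]
```

>>> {"api": "arm_command", "payload": {"linear": [[-0.03,-0.011,0],[-0.03,-0.01,-0.001],[-0.03,-0.008,0],[-0.031,-0.007,-0.001],[-0.0311,-0.005,0]], "spin": [2.6,2.7,2.6,2.7,2.6], "hand": [-1,-1,-1,-1,-1]}}

```text
clock: 67.33
position: [0.4002, 0.0892, 0.2214]
ee_rot: [0.0, 0.582, 0.813, 0.0]
wrist_force: [1.1, 0.0, -0.1]
width: 0.0854
```

>>> {"api": "arm_command", "payload": {"linear": [[-0.03,-0.01,0.004],[-0.031,-0.008,0.004],[-0.031,-0.006,0.004],[-0.032,-0.005,0.004],[-0.0314,-0.0023,0.004]], "spin": [3.8,3.7,3.8,3.7,3.8], "hand": [-1,-1,-1,-1,-1]}}

```text
clock: 67.75
position: [0.3998, -0.0702, 0.2011]
ee_rot: [0.0, 0.708, 0.707, 0.0]
wrist_force: [0.3, 0.3, 0.8]
width: 0.0853
```

>>> {"api": "arm_command", "payload": {"linear": [[0,0,0],[0,0,0],[0,0,0],[0,0,0],[0,0,0]], "spin": [0,0,0,0,0], "hand": [-1,-1,-1,-1,-1]}}

```text
clock: 68.17
position: [0.4001, -0.0675, 0.2012]
ee_rot: [0.0, 0.706, 0.709, 0.0]
wrist_force: [0.3, -0.6, -0.1]
width: 0.0855
```

Run:
```python
from h import *
st(); f,i=look("w25")
for q,z in (("cover",0),("cover_handle",.088)):
    for t in r.tip_of("wrist",q)[:1]: print(q,round(t["score"],2),(np.array(t["xy"])*[512,384]).round(1),at_z("wrist",t["xy"][0]*512,t["xy"][1]*384,z,i).round(4))
# dark bar blob on white cover
g=cv2.cvtColor(f,cv2.COLOR_BGR2GRAY); u=proj("wrist",(.40,-.069,.095),i); print("expected",u.round(1))
x,y=[int(a) for a in u]; x0,y0=x-40,max(y-70,0); w=g[y0:y+75,x0:x+41]; k,l,q,c=cv2.connectedComponentsWithStats((w<60).astype(np.uint8))
for j in range(1,k):
    if q[j][4]>150:
        pts=np.argwhere(l==j)[:,::-1]+[x0,y0]; (cx,cy),(a,b),th=cv2.minAreaRect(pts.astype(np.float32)); print(q[j],(round(cx,1),round(cy,1)),(round(a),round(b)),round(th,1),at_z("wrist",cx,cy,.095,i).round(4))
```

```text
[ 0.4001 -0.0675  0.2012] 1.575 0.0855 [ 0.3 -0.6 -0.1]
cover 0.8 [301.9 176.9] [ 0.4031 -0.0211  0.    ]
cover_handle 0.65 [251.5 194.7] [ 0.3979 -0.071   0.088 ]
expected [254.1 200. ]
```

>>> {"api": "arm_command", "payload": {"linear": [[0,0,0.035],[0,0,0.035],[0,0,0.03],[0,0,0.012],[0,0,0.007]], "spin": [0,0,0,0,0], "hand": [-1,-1,-1,-1,-1]}}

```text
clock: 68.73
position: [0.3981, -0.0675, 0.08]
ee_rot: [-0.002, 0.706, 0.708, -0.001]
wrist_force: [-0.6, -0.3, 0.9]
width: 0.0853
```

>>> {"api": "arm_command", "payload": {"linear": [[0,0,0],[0,0,0],[0,0,0],[0,0,0],[0,0,0]], "spin": [0,0,0,0,0], "hand": [-1,-1,1,1,1]}}

```text
clock: 69.15
position: [0.4011, -0.0689, 0.0832]
ee_rot: [0.001, 0.706, 0.708, 0.0]
wrist_force: [-0.1, -0.2, 0.1]
width: 0.0517
```

>>> {"api": "arm_command", "payload": {"linear": [[0,0,0],[0,0,0],[0,0,0],[0,0,0],[0,0,0]], "spin": [0,0,0,0,0], "hand": [1,1,1,1,1]}}

```text
clock: 69.57
position: [0.4001, -0.0687, 0.0825]
ee_rot: [0.0, 0.706, 0.708, 0.0]
wrist_force: [-2.5, 0.4, 4.9]
width: 0.01
```

Run:
```python
from h import *
st()
p=plan([(.40,-.069,.17,1.5725),(.40,.08,.175,1.1),(.3643,.2452,.17,.5610)],start=(.40,-.069,.081,1.5725),hand=1,step=.03)
```

```text
[ 0.4001 -0.0687  0.0825] 1.5727 0.01 [-2.5  0.4  4.9]
linear [[0.0,0.0,-0.03],[0.0,0.0,-0.03],[0.0,0.0,-0.029],[0.03,0.0,-0.001],[0.03,-0.003,-0.001]] spin [-0.0,-0.0,-0.0,5.4,5.4] hand [1, 1, 1, 1, 1]
linear [[0.029,-0.005,-0.001],[0.029,-0.008,-0.001],[0.0271,-0.0113,-0.001],[0.022,-0.018,0.001],[0.02,-0.02,0.001]] spin [5.4,5.4,5.5,5.1,5.2] hand [1, 1, 1, 1, 1]
linear [[0.018,-0.021,0.001],[0.016,-0.023,0.001],[0.015,-0.024,0.001],[0.0118,-0.0258,-0.0],[0,0,0]] spin [5.1,5.2,5.1,5.2,0] hand [1, 1, 1, 1, 1]
end [0.3643 0.2452 0.17   0.5602]
```

>>> {"api": "arm_command", "payload": {"linear": [[0,0,-0.03],[0,0,-0.03],[0,0,-0.029],[0,0,0],[0,0,0]], "spin": [0,0,0,0,0], "hand": [1,1,1,1,1]}}

```text
clock: 69.98
position: [0.4014, -0.0691, 0.1723]
ee_rot: [0.002, 0.706, 0.708, 0.001]
wrist_force: [0.2, -0.5, -2.5]
width: 0.01
```

>>> {"api": "arm_command", "payload": {"linear": [[0.03,0,-0.001],[0.03,-0.003,-0.001],[0.029,-0.005,-0.001],[0.029,-0.008,-0.001],[0.0271,-0.0113,-0.001]], "spin": [5.4,5.4,5.4,5.4,5.5], "hand": [1,1,1,1,1]}}

```text
clock: 70.4
position: [0.3985, 0.0817, 0.1743]
ee_rot: [-0.001, 0.854, 0.52, -0.001]
wrist_force: [0.4, 0.9, -0.8]
width: 0.0102
```

>>> {"api": "arm_command", "payload": {"linear": [[0.022,-0.018,0.001],[0.02,-0.02,0.001],[0.018,-0.021,0.001],[0.016,-0.023,0.001],[0.015,-0.024,0.001]], "spin": [5.1,5.2,5.1,5.2,5.1], "hand": [1,1,1,1,1]}}

```text
clock: 70.82
position: [0.3684, 0.2187, 0.169]
ee_rot: [0.0, 0.948, 0.318, -0.002]
wrist_force: [0.7, -0.2, -2.1]
width: 0.0096
```

>>> {"api": "arm_command", "payload": {"linear": [[0.0118,-0.0258,0],[0,0,0],[0,0,0],[0,0,0],[0,0,0]], "spin": [5.2,0,0,0,0], "hand": [1,1,1,1,1]}}

```text
clock: 71.23
position: [0.3638, 0.2446, 0.1702]
ee_rot: [0.0, 0.961, 0.276, -0.001]
wrist_force: [0.0, 0.3, -2.0]
width: 0.0093
```

Run:
```python
from h import *
s=st(); print(s["wrist_torque"].round(2))
r.grab_frame("side"); mods("side",.006); r.grab_frame("wrist"); mods()
p=plan([(.3641,.2452,.12,.5610)],hand=1,step=.03)
```

```text
[0.3638 0.2446 0.1702] 0.5598 0.0093 [ 0.   0.3 -2. ]
[-0.06  0.02 -0.01]
0.85 [252.4 275.2] [0.4033 0.2719 0.006 ]
0.74 [226.1 274.7] [0.4561 0.3095 0.006 ]
0.69 [247.6 184.7] [ 0.6246 -0.0035  0.006 ]
0.53 [273.3 275.7] [0.3612 0.2423 0.006 ]
linear [[-0.0,-0.0,0.025],[-0.0001,-0.0004,0.026],[0,0,0],[0,0,0],[0,0,0]] spin [-0.1,-0.0,0,0,0] hand [1, 1, 1, 1, 1]
end [0.3641 0.2452 0.12   0.5607]
```

>>> {"api": "arm_command", "payload": {"linear": [[0,-0.0004,0.025],[0,0,0.025],[0,0,0.012],[0,0,0],[0,0,0]], "spin": [0,0,0,0,0], "hand": [1,1,1,1,1]}}

```text
clock: 71.85
position: [0.3636, 0.2454, 0.1088]
ee_rot: [0.0, 0.961, 0.276, -0.001]
wrist_force: [-0.1, -0.3, -0.7]
width: 0.0098
```

>>> {"api": "arm_command", "payload": {"linear": [[0,0,0.004],[0,0,0.004],[0,0,0.003],[0,0,0],[0,0,0]], "spin": [0,0,0,0,0], "hand": [1,1,1,1,1]}}

```text
clock: 72.27
position: [0.3641, 0.246, 0.0982]
ee_rot: [0.0, 0.961, 0.277, 0.0]
wrist_force: [-0.2, -1.0, -1.6]
width: 0.01
```

Run:
```python
from h import *
s=st(); print(s["wrist_torque"].round(2))
```

```text
[0.3641 0.246  0.0982] 0.5604 0.01 [-0.2 -1.  -1.6]
[-0.02  0.04  0.03]
```

Past the rim height with no contact; lower to the flange.

>>> {"api": "arm_command", "payload": {"linear": [[0,0,0.004],[0,0,0.003],[0,0,0.003],[0,0,0],[0,0,0]], "spin": [0,0,0,0,0], "hand": [1,1,1,1,1]}}

```text
clock: 72.68
position: [0.3641, 0.246, 0.0885]
ee_rot: [0.0, 0.961, 0.277, 0.0]
wrist_force: [-2.0, -0.6, 4.5]
width: 0.0096
```

Run:
```python
from h import *
s=st(); print(s["wrist_torque"].round(2))
```

```text
[0.3641 0.246  0.0885] 0.5604 0.0096 [-2.  -0.6  4.5]
[-0.15  0.37 -0.07]
```

>>> {"api": "arm_command", "payload": {"linear": [[0,0,0],[0,0,0],[0,0,0],[0,0,0],[0,0,0]], "spin": [0,0,0,0,0], "hand": [-1,-1,-1,-1,-1]}}

```text
clock: 73.1
position: [0.364, 0.246, 0.0879]
ee_rot: [0.0, 0.961, 0.277, -0.0]
wrist_force: [0.3, 0.2, -0.3]
width: 0.0701
```

>>> {"api": "arm_command", "payload": {"linear": [[0,0,-0.02],[0,0,-0.035],[0,0,-0.04],[0,0.02,-0.035],[0,0.03,-0.03]], "spin": [0,0,0,0,0], "hand": [-1,-1,-1,-1,-1]}}

```text
clock: 73.52
position: [0.39, 0.205, 0.2502]
ee_rot: [-0.0, 0.96, 0.279, 0.001]
wrist_force: [1.9, 0.2, -0.5]
width: 0.0854
```

>>> {"api": "arm_command", "payload": {"linear": [[0.03,0,0],[0,0,0],[0,0,0],[0,0,0],[0,0,0]], "spin": [0,0,0,0,0], "hand": [-1,-1,-1,-1,-1]}}

```text
clock: 73.93
position: [0.4143, 0.2198, 0.2466]
ee_rot: [0.0, 0.961, 0.277, -0.001]
wrist_force: [-0.4, -0.1, -0.2]
width: 0.0853
```

Run:
```python
from h import *
st(); f,i=look("w26"); b=r.grab_frame("side")
for q,z in (("cover",.006),("cover_handle",.094)):
    for t in r.tip_of("wrist",q)[:1]: print(q,round(t["score"],2),at_z("wrist",t["xy"][0]*512,t["xy"][1]*384,z,i).round(4))
a=cv2.imread("pics/side0.png"); cam="side"
d=cv2.resize(np.vstack([a[215:310,190:350],b[215:310,190:350]]),None,fx=2.6,fy=2.6,interpolation=cv2.INTER_CUBIC)
e=cv2.resize(f,(384,288)); g=cv2.resize(b[120:215,200:330],(384,280),interpolation=cv2.INTER_CUBIC)
c=np.zeros((570,800,3),np.uint8); c[:min(570,d.shape[0]),:416]=d[:570,:416]; c[:288,416:800]=e; c[288:568,416:800]=g
cv2.imwrite("pics/end.png",c)
```

```text
[0.4143 0.2198 0.2466] 0.561 0.0853 [-0.4 -0.1 -0.2]
cover 0.56 [0.4082 0.2716 0.006 ]
cover_handle 0.87 [0.3665 0.2473 0.094 ]
```

View pics/end.png

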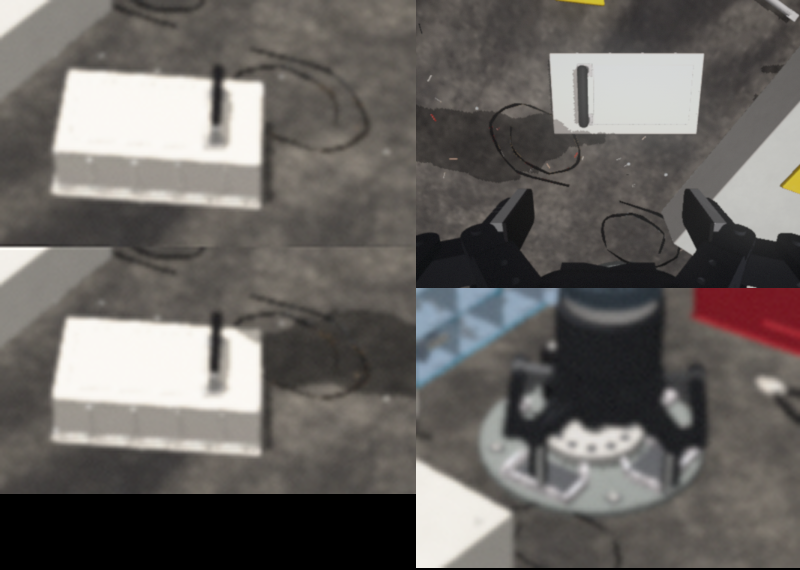

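```bash
python3 -c "
from plant import r
print(r.hand_in())"
```

```text
the job is handed in; nothing more can be done
None
```

I handed the job in at about 74 s of the 210 s limit. It reports no verdict.

- **Modules:** There were three. I seated one in each nest. With pressure on, each settled at the same height on its nest floor, and the overhead picture matched the seated outlines.
- **Crank:** I turned it five full turns clockwise in one continuous grip. It started at about -0.065 rad from the index mark and ended at about -0.02 rad. That is five turns plus about 0.045 rad, to bring it nearer the mark. I made no backward moves.
- **Tray and cover:** All three modules are back upright in their cells, each lowered until it touched the floor. The cover went down to its original height with light contact, and in the side view it looks the same as before the job.
- **Checks:** I saw no sign of a slackened grip or of anything knocked aside. The screwdriver, cutters and reel were not touched, though I did not measure their positions again.
- **Disagreements:** A detector once reported a module at the left nest after it had been emptied. I took this as false, because all three modules showed in the tray. My first tray position was about 1–2 mm off, so I put each module back at the position it was picked from.

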